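# Pack cartons in a cradle, square the row and lock it with a wedge

### The arm

A 7-joint arm with a two-finger parallel gripper is mounted at the origin on a cart in front of the work surface, level with it; the furniture and walls round the work are solid. World frame = base frame: x ahead of the robot, y to its left, z up, the work surface at z = 0. Lengths are in m, angles in rad, forces in N, time in s.
With the tool pointing down it reaches from about 0.4 to 0.9 m from the base axis. Payload 5.6 kg.
Tool frame: the origin (TCP) lies at the centre of the arm's flange, where the gripper is bolted on; the fingertips stand 190 mm ahead of it and the grasp point (between the pads) lies 171 mm ahead of it; z points along the fingers, y is the line along which they close (so a half turn about z gives the same grasp; the last joint's range is limited). The gripper opens to 92 mm and grips with 3 to 60 N. Pads are 20 mm wide; open, the fingers measure 128 mm over their backs; the gripper's body (75 mm by 189 mm) begins 69 mm behind the grasp point.
Start: joints at [0.642, 0.468, -0.012, 1.603, 0.006, 1.071, -0.056], TCP at [0.503, -0.411, 0.405] pointing down, gripper open.
Joint ranges: [-2.53, 2.53], [-0.31, 2.02], [-1.57, 1.55], [0.28, 2.44], [-1.29, 4.43], [0.15, 1.84], [-2.92, 2.92]. Speed limits (rad/s): [2.57, 2.57, 3.14, 3.14, 3.14, 3.14, 3.14].

### API

Orientations are given as a rotation vector (axis times angle).
In Python, from cell import manip gives the robot as it stands.
- The arm moves only by the tool drive_tool, never from a script. Its argument "plan" is one flat list of numbers, 5 for each row, row after row: the closure, from -1 (fully open) to 1 (shut), then the shift along the tool's x, y, z in m, then the turn about the tool's z in rad. A call has 1 to 8 rows; each row shifts and turns the commanded pose from where the row before left it, along the tool's axes as they then stand; what a row does not reach is not made up. A row lasts 1/12 s, in which the tool goes at most 41.7 mm and 7.16 degrees, less where a joint would pass 70% of its speed; a pose out of reach is approached as far as the arm can. A call is refused whole if a number of a shift passes 0.0417 or a number of a turn 0.125, either way. A call with a gripper value outside its range is refused whole. The fingers move at their own pace and stop on an object; "force" is the grip in N (left out, the last holds). Time passes only in rows, so rows that do not move let the fingers close. It gives the time, the measured TCP pose, the force, the opening and the grip force at its end, in the units of the state.
- manip.state(): the state, without advancing time (a new reading comes with each control period).
- manip.read_camera(name): name is "scene" or "top" or "wrist"; returns the picture (480x640x3 uint8, blue, green, red); there is no depth.
- manip.get_calibration(name): a dict with "camera_matrix" (3x3 intrinsics, pixels), "world_from_camera" (4x4, takes a point from camera to world coordinates); the wrist camera has in their place "tool_from_camera" (4x4, takes a point from camera to tool coordinates, whose origin is the TCP and whose axes are the flange's). Camera axes: x right, y up, looking along -z (the intrinsics and any distortion apply to the point x, -y, -z); pixel columns grow to the right and rows downward; lengths in m; the calibration is good to about 2 mm. A picture is of the moment at which its call begins: read the wrist's pose just before it. get_calibration takes no time and is no camera call.
- manip.sign_off(): hands the job in; it is judged then, once.
The state is a dict: "time": time; "joint_positions": joint angles; "dq": joint speeds; "joint_efforts": joint torques, N m; "ee_pos": TCP position; "eef_rot": TCP orientation; "force": force on the tool from outside, world axes, zero at the start; "torque": the same for the moment, N m; "grip_width": opening from 0.0 (shut) to 1.0 (fully open); "gripper_force": force on a finger pad.
Only numpy, scipy, OpenCV 4.12 (cv2) and the standard library are available. Lean on these libraries where they do the work, as an engineer would, in place of code of your own. Each camera call takes 0.05 s, during which the arm holds its last target. There are 200 camera calls.

### The job

Pack every small carton that is out on the bench upright in the cradle, in one row along the back rail starting against the plain end stop, and make the row up to three places with grey spacer blocks. Lay the steel straightedge flat in front of the row, about its middle, and push it flush against the fronts so that they sit square against the back rail; then drive the wooden wedge, thin end first, into the gap left before the slanted stop until it visibly presses the spring-backed stop back and the row is jammed tight. Leave the straightedge flush and the wedge in, and do not shove the dishes or the tape roll about.

Things in the scene. Friction and masses are not known exactly. Their poses are not given: they have to be found in the camera images.
- cradle: Packing cradle: 4 mm aluminium plate fixed to the worktop, with steel stops. Origin on the worktop under the row's centre line; x to the back rail, y along the row to the plain end stop, z up. Plate: x -75 to 39, y -165 to 166 mm, with a tongue (x -130 to -75, y -165 to -70 mm) under the wedge's way in. Open at the front (-x).
- back_rail (a point): Middle of the back rail's front face, at (26.5, 40, 9) mm in the cradle's frame. The rail runs along y from 166 to -85 mm, 12 mm thick, its top 14 mm above the worktop; behind the wedge there is none. A row 51 mm deep that touches it has its fronts at x = -24.5 mm.
- end_stop (a point): Middle of the plain end stop's inner face, at (5, 150, 24) mm in the cradle's frame; the stop spans x -27 to 39 mm, its top 45 mm above the worktop. From here the three places of 81 mm run to y = -93 mm (centres about y = 109, 28, -53 mm).
- slant_stop (a joint): How far the spring-backed slanted stop is pressed back from the row (m): 0 free, 0.006 at its limit; spring 1.5 N per mm. A wedge jammed tight holds it at 0.002 to 0.005.
- slant_face (a point): Middle of the slanted stop's face to the row, at (5, -127, 22) mm in the cradle's frame when free. The steel stop (75 x 30 mm, top 40 mm above the worktop, a fixed block with its springs behind it to y = -182 mm) has its face along y = -127.8 mm + 0.16 x, x -30 to 45 mm: the gap between a full row and it narrows towards +x from 39 to 31 mm.
- carton_0: Small printed carton, 51 (x) x 81 (y) x 56 (z) mm, 0.12 kg; origin at the centre of its underside. One, two or three cartons are present.
- carton_1: A second such carton, if present.
- carton_2: A third such carton, if present.
- spacer_0: Plain grey spacer block, 51 (x) x 81 (y) x 44 (z) mm, 0.14 kg, origin at the centre of its underside. It fills one place of the row; two are at hand, and only as many are used as places are left.
- spacer_1: The other grey spacer block, the same.
- straightedge: Steel straightedge, a flat bar 40 (x) x 180 (y) x 8 (z) mm, 0.35 kg, with a black upright grip fin in its middle: 36 (x) x 12 (y) mm, from z = 8 to 38 mm. Origin at the centre of its underside. It is the same either way round.
- wedge: Wooden wedge lying flat, 40 mm high, 0.15 kg. Thin end at x = 55 mm; straight face (to the row) at y = 18; slanted face (to the stop) on -y, taper 0.16: 30 mm thick at the thin end, 48 at x = -55. Behind it a parallel grip shank, x -91 to -55, y -18 to 12 mm. Origin on the underside. Beside a full row it meets the stop with its origin near (-25, -111) mm in the cradle's frame; a push of 15 to 20 N drives it some 15 mm on, and friction holds it.
- tape_roll: Roll of label tape, 55 mm across, 19 mm high; a bystander, loose.
- dish_pair: Two stacked petri dishes, 61 mm across, 30 mm high; bystander, loose.
There are look-alikes about, which are no part of the job. Leave any purple look-alike of the spacer_0 alone.

How it is judged:
On the way, in this order (a step that is already met when the one before it is completed fails the run):
1. the straightedge lies flush against a row that holds every carton (x of carton_0 in the frame of cradle between -0.006 and 0.006 m and y of carton_0 in the frame of cradle between -0.062 and 0.116 m and z of carton_0 in the frame of cradle between 0 and 0.01 m and angle between each of carton_0, carton_1, carton_2, straightedge's own z axis and vertical below 0.06 rad and angle between the y axis of each of carton_0, carton_1, carton_2 and the y axis of cradle, either way round below 0.05 rad and x of carton_1 in the frame of cradle between -0.006 and 0.006 m and y of carton_1 in the frame of cradle between -0.062 and 0.116 m and z of carton_1 in the frame of cradle between 0 and 0.01 m and x of carton_2 in the frame of cradle between -0.006 and 0.006 m and y of carton_2 in the frame of cradle between -0.062 and 0.116 m and z of carton_2 in the frame of cradle between 0 and 0.01 m and x of straightedge in the frame of cradle between -0.049 and -0.04 m and y of straightedge in the frame of cradle between -0.007 and 0.064 m and angle between the y axis of straightedge and the y axis of cradle, either way round below 0.03 rad and z of straightedge in the frame of cradle below 0.01 m), for 0.2 s.
2. the wedge is driven in and jams the row (x of wedge in the frame of cradle between -0.04 and 0.025 m and y of wedge in the frame of cradle between -0.118 and -0.104 m and angle between the x axis of wedge and the x axis of cradle, either way round below 0.05 rad and z of wedge in the frame of cradle below 0.01 m and angle between wedge's own z axis and vertical below 0.06 rad and value of joint slant_stop above 0.0012 m), for 0.2 s.
At the end, for the whole second after the job is handed in: Cartons upright in the row, within 6 mm of its centre line and 0.05 rad; straightedge flat, within 4.5 mm of the fronts and 0.03 rad, middle within 35 mm of the row's; wedge flat in the gap, holding the slanted stop pressed back over 1.2 mm; all at rest (all of step 1 and all of step 2 and linear speed of each of carton_0, carton_1, carton_2, straightedge, wedge below 0.02 m/s); the robot touches nothing.
It fails at once if the tape roll or the dishes are shoved more than 5 cm (distance of any of tape_roll, dish_pair from where it was at the start of the episode above 0.05 m).
Of carton_0, carton_1, carton_2 only 1 to 3 are there at a start; the rules pass over those that are not, and their reading is None.
At some moment in a run one of wedge, straightedge may be knocked a few centimetres aside while the robot is not near it.
Once in a run the grip may slacken for a moment while it holds something.
It also fails if it takes over 200 s, if anything falls off the work surface, if the arm or the gripper's body presses on something with over 40 N, if the wrist force passes 120 N, or if a joint passes its speed limit or range.

## Working session

There is one attempt and no reset: what is moved stays moved. The work goes in short steps, Python scripts to look and compute and a tool call to move; the robot and the scene stay as the last step left them, time stands still between calls to the robot, and variables do not carry over. Pictures are saved under pics/ and viewed, at most 14 in all, crops included, and the job is handed in when it is done.

Besides the shell and the picture viewer there is one more tool, called after ">>>" as name(argument=value, ...) on one line, values as JSON. drive_tool: Moves the arm, as the interface text tells. Its arguments: {"type":"object","properties":{"plan":{"type":"array","items":{"type":"number"}},"force":{"type":"number"}},"required":["plan"]}

```bash
ls; mkdir -p pics; python3 - <<'E'
from cell import manip
import cv2
s=manip.state(); print(s)
for n in ("top","scene"):
    cv2.imwrite(f"pics/{n}0.png",manip.read_camera(n))
for n in ("top","scene","wrist"): print(n,manip.get_calibration(n))
E
```

```text
pics
{'time': 0.0, 'joint_positions': array([ 0.64198094,  0.46836793, -0.01159669,  1.60363062,  0.00600662,
        1.07141377, -0.05633468]), 'dq': array([-1.76002807e-03, -3.86040996e-04,  1.26408393e-03,  2.01773100e-04,
        8.85977984e-05,  5.63557471e-04, -2.53226775e-04]), 'joint_efforts': array([-1.08286036e-03, -5.20561552e+01, -1.33156346e-02, -2.43742222e+01,
       -5.67176181e-02,  1.72506674e-02,  1.94524368e-04]), 'ee_pos': array([ 0.50314949, -0.41110581,  0.40374316]), 'eef_rot': array([-2.83712414e+00, -1.34557915e+00,  1.38703342e-03]), 'force': array([0.42145175, 0.08755326, 0.79053161]), 'torque': array([-0.01135649,  0.00271415, -0.0189974 ]), 'gripper_force': 0.0, 'grip_width': 0.9999423947549947}
top {'camera_matrix': array([[450.89512088,   0.        , 312.51783654],
       [  0.        , 450.89512088, 235.77837378],
       [  0.        ,   0.        ,   1.        ]]), 'world_from_camera': array([[ 0.01869609,  0.99161862, -0.1278396 ,  0.4459052 ],
       [-0.99970267,  0.0165385 , -0.01791808, -0.07141178],
       [-0.01565363,  0.12813659,  0.99163299
[... 461 characters left out ...]
3081123e-04,  4.90571125e-01,  8.71400622e-01,
         1.34320961e+00],
       [ 0.00000000e+00,  0.00000000e+00,  0.00000000e+00,
         1.00000000e+00]])}
wrist {'camera_matrix': array([[375.08306454,   0.        , 316.241867  ],
       [  0.        , 375.08306454, 245.45281319],
       [  0.        ,   0.        ,   1.        ]]), 'tool_from_camera': array([[ 4.48772351e-04,  9.56960627e-01,  2.90217432e-01,
         8.19978280e-02],
       [ 9.99999899e-01, -4.26879858e-04, -1.38741112e-04,
        -8.59269772e-05],
       [-8.88180508e-06,  2.90217465e-01, -9.56960722e-01,
         2.01652525e-02],
       [ 0.00000000e+00,  0.00000000e+00,  0.00000000e+00,
         1.00000000e+00]])}
```

View pics/top0.png

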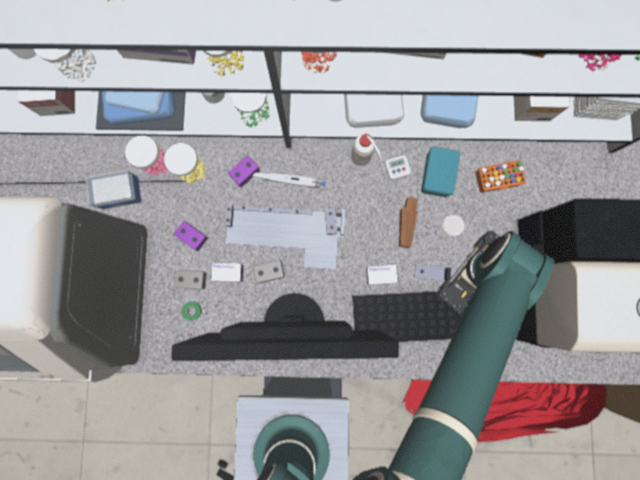

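View pics/scene0.png

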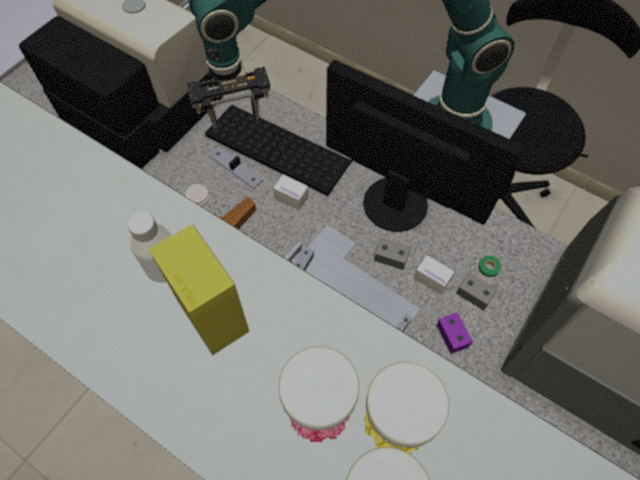

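Two cartons, at top px (227,271) and (382,273), and grey spacers at (189,279) and (268,271). The wedge is at (408,222), the straightedge at (430,272) partly under the gripper, and the cradle is centred near (285,230). A monitor stands in front at (290,345), and the tape (191,311) and dishes (454,225) are the bystanders. I need one spacer, and the purple blocks at (243,170) and (189,235) stay put.

```bash
cat > h.py <<'E'
import numpy as np, cv2
from scipy.spatial.transform import Rotation as R
from cell import manip
def cam(name,s=None):
    c=manip.get_calibration(name)
    if name=="wrist":
        s=s or manip.state(); T=np.eye(4); T[:3,:3]=R.from_rotvec(s["eef_rot"]).as_matrix(); T[:3,3]=s["ee_pos"]
        return c["camera_matrix"],T@c["tool_from_camera"]
    return c["camera_matrix"],c["world_from_camera"]
def ray(C,uv):
    K,T=C; uv=np.atleast_2d(np.asarray(uv,float)); d=np.c_[(uv[:,0]-K[0,2])/K[0,0],-(uv[:,1]-K[1,2])/K[1,1],-np.ones(len(uv))]
    return T[:3,3],d@T[:3,:3].T
def plane(C,uv,z):
    o,d=ray(C,uv); return o+d*((z-o[2])/d[:,2])[:,None]
def proj(C,p):
    K,T=C; q=(np.atleast_2d(p)-T[:3,3])@T[:3,:3]; return np.c_[K[0,0]*q[:,0]/-q[:,2]+K[0,2],K[1,1]*q[:,1]/q[:,2]+K[1,2]]
def tri(C1,a,C2,b):
    o1,d1=ray(C1,a);o2,d2=ray(C2,b);A=np.c_[d1[0],-d2[0]];t=np.linalg.lstsq(A,o2-o1,rcond=None)[0]
    p,q=o1+t[0]*d1[0],o2+t[1]*d2[0];return (p+q)/2,np.linalg.norm(p-q)
def yaw(s):  # world angle of the tool y axis (closing line)
    y=R.from_rotvec(s["eef_rot"]).as_matrix()[:,1]; return np.arctan2(y[1],y[0])
def go(x,y,z,a=None):
    """z of grasp point; a = wanted world angle of closing line (rad, mod pi)"""
    s=manip.state(); M=R.from_rotvec(s["eef_rot"]).as_matrix()
    d=M.T@(np.array([x,y,z+.171])-s["ee_pos"]); t=0
    if a is not None:
        t=-((a-yaw(s)+np.pi/2)%np.pi-np.pi/2)   # tool z down: world turn is negative
    print("shift first mm",np.round(d*1000,1),"then turn",round(t,4),"| q7",round(float(s["joint_positions"][6]),2),"t",round(s["time"],1),"tilt",np.round(M[2,:2],4))
E
python3 - <<'E'
from h import *
T=cam("top");S=cam("scene")
for n,uv,z in [("cartonA",(227,271),.056),("cartonB",(382,273),.056),("spA",(189,279),.044),("spB",(268,271),.044),("wedge tip",(410,200),.04),("wedge end",(405,247),.04),("SE",(430,272),.008),("tape",(191,311),.02),("dish",(454,225),.03),("cradle BL",(228,208),.004),("cradle FL",(227,240),.004),("tongue FR",(335,268),.004),("tongueFL",(306,266),.004),("kb TL",(354,296),.02)]:
    print(n,np.round(plane(T,uv,z)[0]*1000))
print("monitor top L",tri(T,(172,357),S,(517,157)),"R",tri(T,(398,357),S,(331,65)))
E
```

```text
cartonA [506. 193.  56.]
cartonB [ 508. -246.   56.]
spA [482. 303.  44.]
spB [509.  77.  44.]
wedge tip [ 723. -330.   40.]
wedge end [ 585. -315.   40.]
SE [ 516. -393.    8.]
tape [390. 300.  20.]
dish [ 653. -459.   30.]
cradle BL [698. 209.   4.]
cradle FL [601. 207.   4.]
tongue FR [ 523. -115.    4.]
tongueFL [527. -30.   4.]
kb TL [ 442. -171.   20.]
monitor top L (array([0.30740161, 0.24090839, 0.33938566]), np.float64(0.009732894795485468)) R (array([ 0.31725243, -0.24215961,  0.34821405]), np.float64(0.00433357662062764))
```

```bash
python3 - <<'E'
from h import *
go(.52,-.25,.23,0)
E
```

```text
shift first mm [135.4 -88.9   3. ] then turn -0.685 | q7 -0.06 t 0.1 tilt [-0.0001 -0.0016]
```

>>> drive_tool(plan=[-1,0.034,-0.022,0,0,-1,0.034,-0.022,0,0,-1,0.034,-0.022,0,0,-1,0.034,-0.022,0,0])

```text
time: 0.43
ee_pos: [0.5209, -0.2486, 0.4042]
eef_rot: [-2.838, -1.345, 0.001]
force: [0.8, -0.2, 0.8]
grip_width: 0.999
gripper_force: 0.0
```

>>> drive_tool(plan=[-1,0,0,0,-0.114,-1,0,0,0,-0.114,-1,0,0,0,-0.114,-1,0,0,0,-0.114,-1,0,0,0,-0.114,-1,0,0,0,-0.114,-1,0,0,0,0,-1,0,0,0,0])

```text
time: 1.1
ee_pos: [0.5211, -0.2504, 0.4043]
eef_rot: [-2.226, -2.216, 0.0]
force: [0.6, 0.1, -0.2]
grip_width: 1.005
gripper_force: 0.0
```

```bash
python3 - <<'E'
from h import *
s=manip.state(); im=manip.read_camera("wrist"); cv2.imwrite("pics/w1.png",im); np.save("w1.npy",{k:s[k] for k in("eef_rot","ee_pos")},allow_pickle=True)
go(.52,-.25,.23,0)
E
```

```text
shift first mm [ 0.4 -1.1  3.4] then turn -0.0045 | q7 0.32 t 1.1 tilt [ 0.0002 -0.0005]
```

View pics/w1.png

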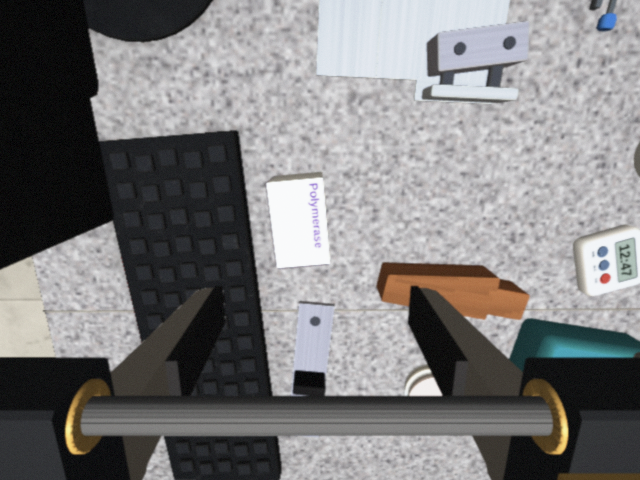

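The picture shows carton B at (300,225) with its print up, the wedge at (455,290) with its narrow shank end on the right (+x), the straightedge at (315,345), and the slanted stop at (475,65).

```bash
cat >> h.py <<'E'
def rect(C,m,z,box=None,eps=None):
    if box: k=np.zeros_like(m); a,b,c,d=box; k[b:d,a:c]=m[b:d,a:c]; m=k
    m=cv2.morphologyEx(m,cv2.MORPH_OPEN,np.ones((3,3)))
    c=max(cv2.findContours(m,0,2)[0],key=cv2.contourArea)
    if eps: return c,cv2.approxPolyDP(c,eps,True)[:,0]
    P=plane(C,c[:,0],z)[:,:2]*1000; (x,y),(w,h),a=cv2.minAreaRect(P.astype(np.float32))
    if w<h: w,h,a=h,w,a+90
    print("centre",np.round((x,y),1),"size",np.round((w,h),1),"long axis deg",round((a+90)%180-90,1))
    return x,y,a
E
python3 - <<'E'
from h import *
s=np.load("w1.npy",allow_pickle=True).item(); C=cam("wrist",s); im=cv2.imread("pics/w1.png"); h=cv2.cvtColor(im,cv2.COLOR_BGR2HSV)
print("carton");w=cv2.inRange(h,(0,0,225),(179,25,255)); w=cv2.morphologyEx(w,cv2.MORPH_CLOSE,np.ones((9,9)));rect(C,w,.056,(255,165,340,280))
print("wedge");m=cv2.inRange(h,(5,120,40),(20,255,255));c,p=rect(C,m,.04,(370,250,540,330),3)
print(p.tolist());print(np.round(plane(C,p,.04)*1000,0)[:,:2].tolist());print(np.round(plane(C,p,.0)*1000,0)[:,:2].tolist())
print(h[285,380:540:10].tolist()); print(h[265:320:5,440].tolist())
cv2.imwrite("pics/w1c.png",cv2.resize(im[240:420,270:540],None,fx=2.9,fy=2.9,interpolation=2))
E
```

```text
carton
centre [ 505.3 -247.5] size [79.2 50. ] long axis deg -85.1
wedge
[[378, 281], [383, 300], [409, 304], [412, 286], [436, 290], [463, 315], [476, 317], [492, 313], [519, 318], [527, 294], [512, 283], [499, 280], [481, 266], [384, 263]]
[[581.0, -309.0], [587.0, -330.0], [614.0, -334.0], [615.0, -315.0], [639.0, -319.0], [669.0, -347.0], [683.0, -349.0], [698.0, -345.0], [727.0, -350.0], [731.0, -324.0], [714.0, -312.0], [701.0, -309.0], [681.0, -294.0], [586.0, -291.0]]
[[588.0, -326.0], [595.0, -349.0], [624.0, -354.0], [626.0, -332.0], [653.0, -337.0], [686.0, -368.0], [701.0, -370.0], [719.0, -365.0], [750.0, -372.0], [755.0, -342.0], [736.0, -329.0], [721.0, -325.0], [700.0, -309.0], [594.0, -305.0]]
[[12, 159, 72], [12, 144, 179], [12, 148, 181], [13, 149, 154], [12, 147, 167], [12, 145, 165], [12, 147, 173], [12, 144, 177], [12, 147, 173], [12, 149, 173], [12, 146, 177], [13, 149, 176], [11, 161, 79], [13, 180, 71], [120, 4, 213], [150, 1, 206]]
[[11, 144, 71], [11, 158, 76], [11, 166, 89], [13, 149, 176], [12, 147, 173], [12, 147, 172], [13, 93, 90], [16, 40, 71], [14, 42, 66], [18, 39, 65], [23, 35, 66]]
```

View pics/w1c.png

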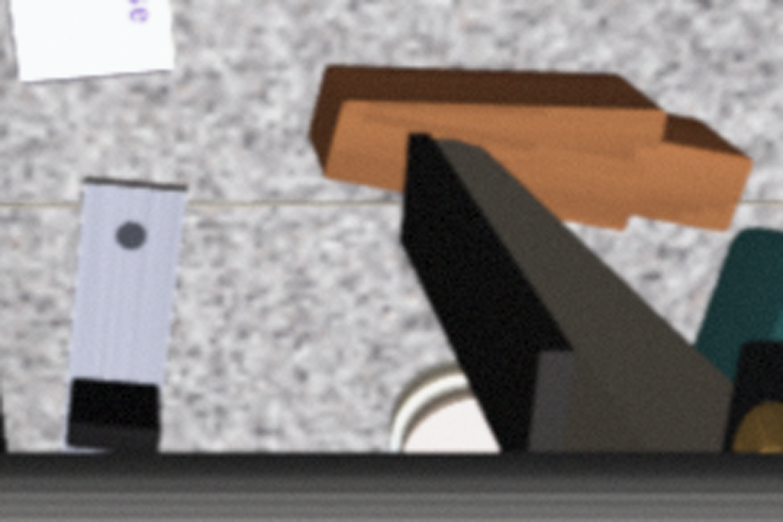

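The wedge's thin end is on the left (toward the robot) and its shank points to world +x, so it needs a half turn. Carton B measures 79x50 mm, which fits. Next I'll look over the cradle.

>>> drive_tool(plan=[-1,0.0314,0.0086,-0.0143,0,-1,0.0314,0.0086,-0.0143,0,-1,0.0314,0.0086,-0.0143,0,-1,0.0314,0.0086,-0.0143,0,-1,0.0314,0.0086,-0.0143,0,-1,0.0314,0.0086,-0.0143,0,-1,0.0314,0.0086,-0.0143,0,-1,0,0,0,0])

```text
time: 1.82
ee_pos: [0.5829, -0.0227, 0.508]
eef_rot: [2.213, 2.228, 0.011]
force: [0.3, 0.4, 0.1]
grip_width: 0.999
gripper_force: 0.0
```

>>> drive_tool(plan=[-1,0,0,0,0,-1,0,0,0,0])

```text
time: 1.98
ee_pos: [0.5815, -0.031, 0.5043]
eef_rot: [2.224, 2.218, -0.002]
force: [-0.2, 0.1, 0.3]
grip_width: 0.999
gripper_force: 0.0
```

```bash
python3 - <<'E'
from h import *
s=manip.state(); im=manip.read_camera("wrist"); cv2.imwrite("pics/w2.png",im); np.save("w2.npy",{k:s[k] for k in("eef_rot","ee_pos")},allow_pickle=True)
print(s["ee_pos"])
E
```

```text
[ 0.58152824 -0.03103765  0.50431805]
```

View pics/w2.png

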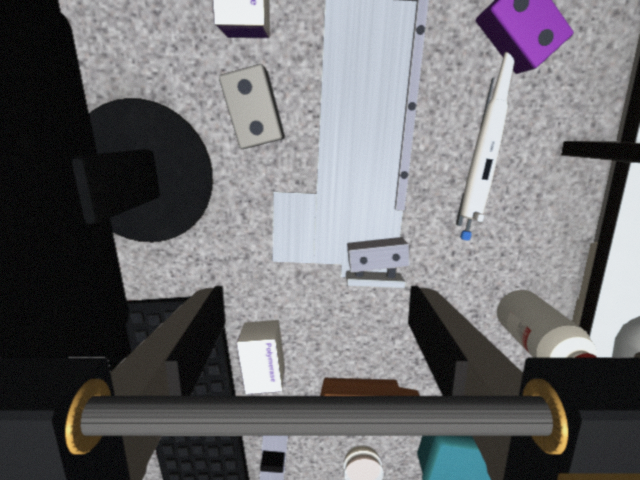

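The picture shows the tongue corners at (274,193) and (274,261), the plate's inner corner at (317,193), the rail end near (400,210), spacer B at (252,105) and carton A's edge at the top. I need to go further to +y to see the end stop.

>>> drive_tool(plan=[-1,0.0325,-0.005,0,0,-1,0.0325,-0.005,0,0,-1,0.0325,-0.005,0,0,-1,0.0325,-0.005,0,0,-1,0,0,0,0,-1,0,0,0,0,-1,0,0,0,0,-1,0,0,0,0])

```text
time: 2.7
ee_pos: [0.5623, 0.0971, 0.5043]
eef_rot: [2.227, 2.216, -0.002]
force: [1.0, 0.0, -1.0]
grip_width: 0.999
gripper_force: 0.0
```

```bash
python3 - <<'E'
from h import *
s=manip.state(); im=manip.read_camera("wrist"); cv2.imwrite("pics/w3.png",im); np.save("w3.npy",{k:s[k] for k in("eef_rot","ee_pos")},allow_pickle=True)
print(s["ee_pos"])
E
```

```text
[0.56227014 0.09709757 0.50431045]
```

View pics/w3.png

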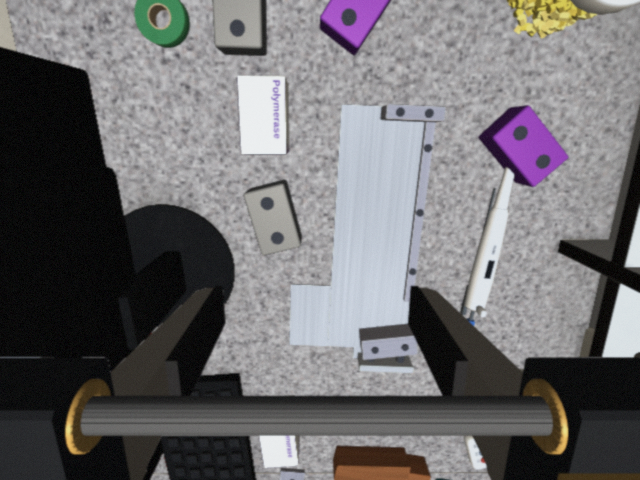

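All of it is in view: the plate's front-left corner at (342,105), inner corner (331,285), tongue (291,285) and (290,345), end stop top (386-444,105-122), carton A (263,115), spacer B (272,217).

```bash
python3 - <<'E'
from h import *
def fit(M,P):
    a,b=M.mean(0),P.mean(0);U,_,V=np.linalg.svd((M-a).T@(P-b));Q=(U@V).T;t=np.degrees(np.arctan2(Q[1,0],Q[0,0]));return b-Q@a,t,np.round(P-(b+(M-a)@Q.T),1)
def sub(g,p,w=5): return cv2.cornerSubPix(g,np.float32(p).reshape(-1,1,2),(w,w),(-1,-1),(3,50,.01)).reshape(-1,2)
allM=[];allP=[]
for f,pts in (("w2",[((-75,-70),4,(317,193)),((-130,-70),4,(274,193)),((-130,-165),4,(274,261))]),
 ("w3",[((-75,166),4,(342,105)),((-75,-70),4,(331,285)),((-130,-70),4,(291,285)),((-130,-165),4,(290,345)),((-27,150),45,(386,119)),((39,150),45,(443,122))])):
    s=np.load(f+".npy",allow_pickle=True).item();C=cam("wrist",s);im=cv2.imread(f"pics/{f}.png");g=cv2.cvtColor(im,6);h=cv2.cvtColor(im,40)
    M=np.array([p[0] for p in pts],float);q=sub(g,[p[2] for p in pts]);print(np.round(q,1).tolist())
    P=np.array([plane(C,u,p[1]/1000)[0,:2]*1000 for u,p in zip(q,pts)]);o,t,e=fit(M,P);print(f,np.round(o,1),round(t,2),e.tolist());allM.append(M);allP.append(P)
o,t,e=fit(np.vstack(allM),np.vstack(allP));print("all",o,t);np.save("cr.npy",[*o,t])
w=cv2.morphologyEx(cv2.inRange(h,(0,0,225),(179,25,255)),cv2.MORPH_CLOSE,np.ones((9,9)))
print("cartonA");rect(C,w,.056,(225,60,300,165))
print(h[220,255:290:5].tolist(),h[187:195,262].tolist())
G=cv2.morphologyEx(cv2.inRange(h,(12,12,90),(40,60,215)),cv2.MORPH_CLOSE,np.ones((13,13)))
print("spB");rect(C,G,.044,(235,170,310,262))
E
```

```text
[[316.3999938964844, 193.5], [273.3999938964844, 190.6999969482422], [272.6000061035156, 260.79998779296875]]
w2 [659.7  41.2] -3.02 [[-0.1, -0.5], [-0.2, 0.3], [0.3, 0.1]]
[[341.6000061035156, 104.0999984741211], [329.3999938964844, 285.29998779296875], [290.6000061035156, 283.5], [291.3999938964844, 345.3999938964844], [381.3999938964844, 119.5], [443.20001220703125, 123.80000305175781]]
w3 [658.5  41. ] -2.34 [[2.2, 0.4], [-1.5, 1.3], [-0.0, 1.9], [2.6, -0.3], [-3.2, -0.6], [-0.2, -2.7]]
all [658.55440469  41.38712477] -2.4188836123703585
cartonA
centre [503.3 195.6] size [78.6 48. ] long axis deg 89.4
[[26, 11, 160], [21, 11, 163], [30, 10, 161], [20, 9, 168], [25, 9, 165], [30, 9, 164], [21, 11, 166]] [[30, 6, 45], [0, 7, 77], [8, 8, 123], [25, 10, 149], [24, 8, 166], [35, 9, 170], [30, 8, 170], [26, 12, 171]]
spB
centre [508.7  77.9] size [78.5 49. ] long axis deg -76.8
```

```bash
python3 - <<'E'
from h import *
for f,v0,v1,hw in (("w2",20,180,30),("w3",115,275,30)):
    s=np.load(f+".npy",allow_pickle=True).item();C=cam("wrist",s);im=cv2.GaussianBlur(cv2.imread(f"pics/{f}.png"),(0,0),1).astype(float)
    b=im[...,0]-im[...,2]  # bluish plate
    pf=[];pr=[]
    for v in range(v0,v1,2):
        m=b[v-1:v+2].mean(0)
        r=m[295:355]; th=(r[:8].mean()+r[-8:].mean())/2; i=np.argmax(r>th); pf.append((295+i-1+(th-r[i-1])/(r[i]-r[i-1]),v))
        g=im[v-1:v+2].mean((0,2)); # rail: plate bright -> rail darker, first big drop
        d=np.diff(g[375:440]); j=np.argmin(d); pr.append((375+j+.5,v))
    for n,p,z in (("front",pf,.004),("rail",pr,.014)):
        P=plane(C,p,z)[:,:2]*1000
        for _ in range(3):
            k=np.polyfit(P[:,1],P[:,0],1); e=P[:,0]-np.polyval(k,P[:,1]); P=P[abs(e)<max(1.5*e.std(),.8)]
        print(f,n,"deg",round(-np.degrees(np.arctan(k[0])),2),"x at y=40:",round(np.polyval(k,40),1),"std",round(e.std(),2),len(P))
E
```

```text
w2 front deg -2.77 x at y=40: 584.0 std 0.16 80
w2 rail deg -2.71 x at y=40: 682.9 std 0.36 79
w3 front deg -2.76 x at y=40: 583.9 std 0.25 80
w3 rail deg -2.69 x at y=40: 682.5 std 0.37 77
```

```bash
cat >> h.py <<'E'
O=np.array([.6588,.0412]); TH=np.radians(-2.75); Q=np.array([[np.cos(TH),-np.sin(TH)],[np.sin(TH),np.cos(TH)]])
def cgo(x,y,z,a=0): # cradle mm, deg of closing line from cradle x
    p=O+Q@(np.array([x,y])/1000); go(p[0],p[1],z/1000,TH+np.radians(a))
def where():
    s=manip.state(); print("tool in cradle mm",np.round(Q.T@(s["ee_pos"][:2]-O)*1000,1),"z",round((s["ee_pos"][2]-.171)*1000,1),"closing deg",round((np.degrees(yaw(s)-TH)+90)%180-90,2),"F",np.round(s["force"],1),"w mm",round(s["grip_width"]*92,1),"t",round(s["time"],1))
E
python3 -c "
from h import *
go(.5033,.1956,.038,np.radians(-.6))"
```

```text
shift first mm [ 98.3 -59.3 295.3] then turn 0.0056 | q7 -0.33 t 2.8 tilt [-0.0008 -0.0005]
```

>>> drive_tool(plan=[-1,0.0328,-0.0198,0.01,0.0056,-1,0.0328,-0.0198,0.01,0,-1,0.0327,-0.0197,0.01,0,-1,0,0,0.035,0,-1,0,0,0.035,0,-1,0,0,0.035,0,-1,0,0,0,0,-1,0,0,0,0])

```text
time: 3.42
ee_pos: [0.5032, 0.1969, 0.3688]
eef_rot: [-2.23, -2.211, 0.005]
force: [-0.5, 0.6, 0.4]
grip_width: 1.003
gripper_force: 0.0
```

```bash
python3 -c "
from h import *
go(.5033,.1956,.038,np.radians(-.6))
s=manip.state(); print(s['force'],s['joint_positions'])"
```

```text
shift first mm [ -1.1   0.6 159.8] then turn 0.0019 | q7 -0.6 t 3.4 tilt [-0.0013 -0.0034]
[-0.49071385  0.6265292   0.41568723] [-0.0980018   0.3654116  -0.41171442  1.88365461  0.17849715  0.93208903
 -0.60150802]
```

>>> drive_tool(plan=[-1,-0.001,0,0.035,0,-1,0,0,0.035,0,-1,0,0,0.035,0,-1,0,0,0.03,0,-1,0,0,0.025,0,-1,0,0,0,0])

```text
time: 3.92
ee_pos: [0.5032, 0.1961, 0.2078]
eef_rot: [-2.23, -2.211, 0.006]
force: [-0.6, 0.3, 0.4]
grip_width: 1.001
gripper_force: 0.0
```

>>> drive_tool(plan=[0.6,0,0,0,0,0.6,0,0,0,0,0.6,0,0,0,0,0.6,0,0,0,0,0.6,0,0,0,0,0.6,0,0,0,0], force=30)

```text
time: 4.42
ee_pos: [0.5033, 0.1971, 0.2108]
eef_rot: [2.228, 2.213, 0.002]
force: [1.3, 0.6, -0.2]
grip_width: 0.589
gripper_force: 0.0
```

```bash
python3 -c "
from h import *
go(.5033,.1956,.038,np.radians(-.6));where()"
```

```text
shift first mm [-1.5  0.   1.8] then turn 0.0037 | q7 -0.72 t 4.4 tilt [0.0004 0.0016]
tool in cradle mm [-162.8  148.3] z 39.8 closing deg 2.36 F [ 1.3  0.6 -0.2] w mm 54.2 t 4.4
```

>>> drive_tool(plan=[1,0,0,0,0,1,0,0,0,0,1,0,0,0,0,1,0,0,-0.03,0,1,0,0,-0.03,0,1,0,0,-0.02,0,1,0,0,0,0,1,0,0,0,0], force=30)

```text
time: 5.08
ee_pos: [0.5031, 0.197, 0.2904]
eef_rot: [2.228, 2.213, 0.002]
force: [-0.2, -0.2, -1.3]
grip_width: 0.553
gripper_force: 30.0
```

```bash
python3 -c "
from h import *
where();cgo(-1,105,80)"
```

```text
tool in cradle mm [-163.   148.2] z 119.4 closing deg 2.36 F [-0.2 -0.2 -1.3] w mm 50.9 t 5.1
shift first mm [-49.8 160.   39.7] then turn 0.0412 | q7 -0.66 t 5.1 tilt [0.0003 0.0017]
```

>>> drive_tool(plan=[1,-0.01,0.032,0,0,1,-0.01,0.032,0,0,1,-0.01,0.032,0,0,1,-0.01,0.032,0,0,1,-0.01,0.032,0,0,1,0,0,0,0.0412,1,0,0,0,0,1,0,0,0,0])

```text
time: 5.75
ee_pos: [0.6616, 0.1462, 0.2873]
eef_rot: [-2.271, -2.167, 0.005]
force: [-0.3, -0.5, -2.3]
grip_width: 0.557
gripper_force: 30.0
```

```bash
python3 - <<'E'
from h import *
where();cgo(-1,105,43)
s=manip.state();C=cam("wrist",s);im=manip.read_camera("wrist");cv2.imwrite("pics/w4.png",im)
E
```

```text
tool in cradle mm [ -2.2 105. ] z 116.3 closing deg 0.09 F [-0.3 -0.5 -2.3] w mm 51.2 t 5.8
shift first mm [ 0.   1.5 73.3] then turn 0.0015 | q7 -0.5 t 5.8 tilt [-0.0008 -0.0042]
```

View pics/w4.png

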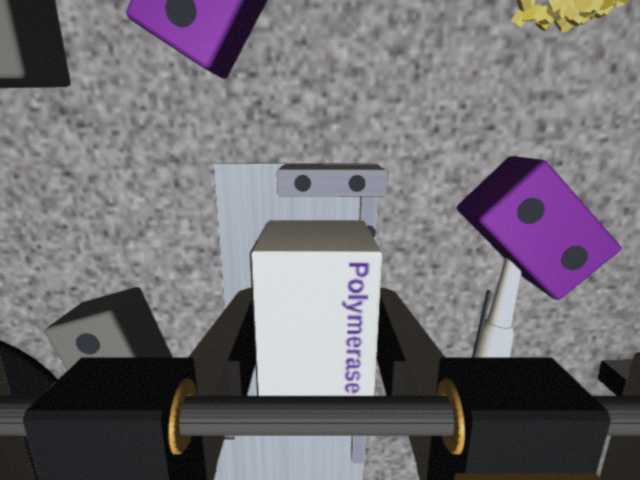

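Carton A is square in the grip (255-378, 225-395), and the end stop is ahead at (278-388,165-195). Lowering.

>>> drive_tool(plan=[1,0,0.0015,0.02,0,1,0,0,0.02,0,1,0,0,0.02,0,1,0,0,0.01,0,1,0,0,0,0,1,0,0,0,0])

```text
time: 6.3
ee_pos: [0.6636, 0.1465, 0.2196]
eef_rot: [-2.272, -2.169, 0.001]
force: [-0.1, -0.6, -0.6]
grip_width: 0.552
gripper_force: 3.0
```

```bash
python3 -c "
from h import *
where();cgo(-1,105,44.5)"
```

```text
tool in cradle mm [ -0.3 105.4] z 48.6 closing deg 0.08 F [-0.1 -0.6 -0.6] w mm 50.8 t 6.3
shift first mm [-0.4 -0.7  4.1] then turn 0.0015 | q7 -0.53 t 6.3 tilt [-0.0001 -0.0012]
```

The grip slackened (3 N) just above the plate. I'll regrip, lower and slide to the end stop.

>>> drive_tool(plan=[1,0,0,0,0,1,0,0,0,0,1,0,0,0.003,0,1,0.002,0,0,0,1,0.002,0,0,0,1,0.002,0,0,0,1,0.002,0,0,0,1,0,0,0,0], force=30)

```text
time: 6.97
ee_pos: [0.6647, 0.1527, 0.217]
eef_rot: [2.273, 2.166, -0.004]
force: [-1.6, -4.6, 1.3]
grip_width: 0.552
gripper_force: 30.0
```

```bash
python3 -c "
from h import *
where()"
```

```text
tool in cradle mm [  0.6 111.7] z 46.0 closing deg -0.01 F [-1.6 -4.6  1.3] w mm 50.8 t 7.0
```

>>> drive_tool(plan=[-1,0,0,0,0,-1,0,0,0,0,-1,0,0,0,0,-1,0,0,0,0,-1,0,0,-0.03,0,-1,0,0,-0.04,0,-1,0,0,-0.04,0,-1,0,0,-0.04,0])

```text
time: 7.63
ee_pos: [0.6642, 0.1543, 0.3682]
eef_rot: [-2.273, -2.168, 0.0]
force: [1.0, 0.4, -0.1]
grip_width: 1.001
gripper_force: 0.0
```

```bash
python3 -c "
from h import *
where();go(.5053,-.2475,.15,np.radians(4.9))"
```

```text
tool in cradle mm [  0.  113.2] z 197.2 closing deg 0.04 F [ 1.   0.4 -0.1] w mm 92.1 t 7.6
shift first mm [-408.9 -139.7   47.1] then turn -0.1329 | q7 -0.49 t 7.6 tilt [ 0.0004 -0.0007]
```

>>> drive_tool(plan=[-1,-0.037,-0.0127,0,0,-1,-0.037,-0.0127,0,0,-1,-0.037,-0.0127,0,0,-1,-0.037,-0.0127,0,0,-1,-0.037,-0.0127,0,0,-1,-0.037,-0.0127,0,0,-1,-0.037,-0.0127,0,0,-1,-0.037,-0.0127,0,0])

```text
time: 8.3
ee_pos: [0.548, -0.1381, 0.3671]
eef_rot: [2.273, 2.168, 0.001]
force: [0.1, 0.2, -0.1]
grip_width: 0.998
gripper_force: 0.0
```

>>> drive_tool(plan=[-1,-0.037,-0.0127,0,0,-1,-0.037,-0.0127,0,0,-1,-0.037,-0.0127,0,0,-1,0,0,0.02,-0.066,-1,0,0,0.02,-0.066,-1,0,0,0,0,-1,0,0,0,0])

```text
time: 8.88
ee_pos: [0.5054, -0.2455, 0.3263]
eef_rot: [-2.126, -2.31, -0.0]
force: [-0.7, -0.6, 0.7]
grip_width: 1.0
gripper_force: 0.0
```

```bash
python3 - <<'E'
from h import *
s=manip.state();im=manip.read_camera("wrist");cv2.imwrite("pics/w5.png",im)
C=cam("wrist",s);h=cv2.cvtColor(im,40)
w=cv2.morphologyEx(cv2.inRange(h,(0,0,225),(179,25,255)),cv2.MORPH_CLOSE,np.ones((15,15)))
rect(C,w,.056,(150,150,500,390))
go(.5053,-.2475,.038,np.radians(4.9))
E
```

```text
centre [ 509.  -247.2] size [78.5 57.7] long axis deg -85.2
shift first mm [ -2.1  -0.9 118.2] then turn -0.0022 | q7 0.33 t 8.9 tilt [0.0004 0.0004]
```

>>> drive_tool(plan=[-1,-0.002,0,0.035,0,-1,0,0,0.035,0,-1,0,0,0.028,0,-1,0,0,0.02,0,-1,0,0,0,0,-1,0,0,0,0])

```text
time: 9.43
ee_pos: [0.5069, -0.2473, 0.2094]
eef_rot: [2.125, 2.313, 0.001]
force: [0.1, 0.7, 0.8]
grip_width: 0.998
gripper_force: 0.0
```

>>> drive_tool(plan=[1,0,0,0,0,1,0,0,0,0,1,0,0,0,0,1,0,0,0,0,1,0,0,0,0,1,0,0,0,0,1,0,0,0,0,1,0,0,0,0], force=30)

```text
time: 10.1
ee_pos: [0.5056, -0.248, 0.2089]
eef_rot: [-2.126, -2.313, 0.0]
force: [-0.8, -0.1, 1.9]
grip_width: 0.552
gripper_force: 30.0
```

```bash
python3 -c "
from h import *
where()"
```

```text
tool in cradle mm [-139.1 -296.2] z 37.9 closing deg 7.56 F [-0.8 -0.1  1.9] w mm 50.8 t 10.1
```

>>> drive_tool(plan=[1,0,0,-0.03,0,1,0,0,-0.03,0,1,0,0,-0.03,0,1,0,0,0,0,1,0,0,0,0])

```text
time: 10.52
ee_pos: [0.5061, -0.2482, 0.3003]
eef_rot: [2.124, 2.31, 0.001]
force: [-0.9, 0.5, -2.0]
grip_width: 0.557
gripper_force: 30.0
```

```bash
python3 -c "
from h import *
where();cgo(-1,20,115)"
```

```text
tool in cradle mm [-138.7 -296.4] z 129.3 closing deg 7.56 F [-0.9  0.5 -2. ] w mm 51.2 t 10.5
shift first mm [295.5 178.   14.2] then turn 0.1319 | q7 0.32 t 10.5 tilt [-0.002   0.0029]
```

>>> drive_tool(plan=[1,0.033,0.0198,0,0,1,0.033,0.0198,0,0,1,0.033,0.0198,0,0,1,0.033,0.0198,0,0,1,0.033,0.0198,0,0,1,0.033,0.0198,0,0,1,0.033,0.0198,0,0,1,0.033,0.0198,0,0])

```text
time: 11.18
ee_pos: [0.6412, 0.0301, 0.2965]
eef_rot: [-2.124, -2.311, 0.004]
force: [0.9, -1.0, -0.9]
grip_width: 0.551
gripper_force: 30.0
```

>>> drive_tool(plan=[1,0.0315,0.0196,0,0,1,0,0,0,0.066,1,0,0,0,0.066,1,0,0,0,0,1,0,0,0,0])

```text
time: 11.6
ee_pos: [0.6577, 0.0613, 0.2969]
eef_rot: [-2.271, -2.169, 0.004]
force: [-0.8, -0.9, -1.8]
grip_width: 0.552
gripper_force: 30.0
```

```bash
python3 -c "
from h import *
where();cgo(-1,20,43.5)"
```

```text
tool in cradle mm [-2.1 20. ] z 125.9 closing deg 0.11 F [-0.8 -0.9 -1.8] w mm 50.8 t 11.6
shift first mm [ 0.1  1.3 82.4] then turn 0.0019 | q7 -0.35 t 11.6 tilt [-0.001  -0.0029]
```

>>> drive_tool(plan=[1,0,0.001,0.025,0,1,0,0,0.025,0,1,0,0,0.02,0,1,0,0,0.01,0,1,0,0,0,0,1,0,0,0,0])

```text
time: 12.1
ee_pos: [0.6592, 0.0611, 0.2185]
eef_rot: [-2.273, -2.167, 0.001]
force: [0.6, 0.2, -1.4]
grip_width: 0.556
gripper_force: 30.0
```

>>> drive_tool(plan=[1,0.002,0,0,0,1,0.002,0,0,0,1,0.002,0,0,0,1,0.002,0,0,0,1,0,0,0,0])

```text
time: 12.52
ee_pos: [0.6599, 0.0699, 0.2196]
eef_rot: [2.273, 2.168, 0.002]
force: [0.2, 0.9, -0.2]
grip_width: 0.555
gripper_force: 30.0
```

```bash
python3 -c "
from h import *
where()"
```

```text
tool in cradle mm [-0.3 28.7] z 48.6 closing deg 0.04 F [ 0.2  0.9 -0.2] w mm 51.0 t 12.5
```

>>> drive_tool(plan=[1,0,0,0.004,0,1,0,0,0.002,0,1,0.002,0,0,0,1,0.002,0,0,0,1,0,0,0,0,1,0,0,0,0])

```text
time: 13.02
ee_pos: [0.6599, 0.0708, 0.213]
eef_rot: [2.274, 2.164, -0.005]
force: [-3.5, -6.2, 5.2]
grip_width: 0.556
gripper_force: 30.0
```

```bash
python3 -c "
from h import *
where()"
```

```text
tool in cradle mm [-0.3 29.6] z 42.0 closing deg -0.08 F [-3.5 -6.2  5.2] w mm 51.2 t 13.0
```

>>> drive_tool(plan=[-1,0,0,0,0,-1,0,0,0,0,-1,0,0,0,0,-1,0,0,0,0,-1,0,0,-0.03,0,-1,0,0,-0.04,0,-1,0,0,-0.04,0,-1,0,0,0,0])

```text
time: 13.68
ee_pos: [0.6623, 0.0747, 0.3314]
eef_rot: [2.268, 2.163, 0.018]
force: [0.8, 0.7, 1.2]
grip_width: 1.001
gripper_force: 0.0
```

```bash
python3 -c "
from h import *
where();go(.5087,.0779,.034,np.radians(13.2))"
```

```text
tool in cradle mm [ 1.8 33.7] z 160.4 closing deg 0.03 F [0.8 0.7 1.2] w mm 92.1 t 13.7
shift first mm [  -4.5 -155.2  124.3] then turn -0.2778 | q7 -0.36 t 13.7 tilt [0.0031 0.0135]
```

>>> drive_tool(plan=[-1,0,-0.0388,0,0,-1,0,-0.0388,0,0,-1,0,-0.0388,0,0,-1,0,-0.0388,0,0,-1,0,0,0,-0.0926,-1,0,0,0,-0.0926,-1,0,0,0,-0.0926,-1,0,0,0,0])

```text
time: 14.35
ee_pos: [0.5046, 0.0812, 0.3229]
eef_rot: [1.948, 2.464, 0.001]
force: [0.3, -0.3, 0.2]
grip_width: 0.998
gripper_force: 0.0
```

>>> drive_tool(plan=[-1,0,0,0,0])

```text
time: 14.43
ee_pos: [0.5048, 0.081, 0.3228]
eef_rot: [-1.955, -2.459, -0.001]
force: [-0.1, 0.4, -0.1]
grip_width: 1.0
gripper_force: 0.0
```

```bash
python3 -c "
from h import *
go(.5087,.0779,.034,np.radians(13.2))"
```

```text
shift first mm [ -3.9   3.  117.8] then turn -0.0029 | q7 -0.18 t 14.4 tilt [0.0003 0.0003]
```

>>> drive_tool(plan=[-1,-0.004,0.003,0.035,0,-1,0,0,0.035,0,-1,0,0,0.028,0,-1,0,0,0.02,0,-1,0,0,0,0,-1,0,0,0,0])

```text
time: 14.93
ee_pos: [0.5084, 0.0779, 0.2041]
eef_rot: [-1.952, -2.459, 0.002]
force: [0.3, 0.0, 1.3]
grip_width: 1.001
gripper_force: 0.0
```

>>> drive_tool(plan=[1,0,0,0,0,1,0,0,0,0,1,0,0,0,0,1,0,0,0,0,1,0,0,0,0,1,0,0,0,0,1,0,0,0,0,1,0,0,0,0], force=30)

```text
time: 15.6
ee_pos: [0.5087, 0.0776, 0.2052]
eef_rot: [1.952, 2.461, 0.0]
force: [-1.3, -0.6, 4.7]
grip_width: 0.554
gripper_force: 30.0
```

```bash
python3 -c "
from h import *
where()"
```

```text
tool in cradle mm [-151.6   29.2] z 34.2 closing deg 15.92 F [-1.3 -0.6  4.7] w mm 50.9 t 15.6
```

>>> drive_tool(plan=[1,0,0,-0.03,0,1,0,0,-0.03,0,1,0,0,-0.03,0,1,0,0,0,0,1,0,0,0,0])

```text
time: 16.02
ee_pos: [0.509, 0.0776, 0.2959]
eef_rot: [1.951, 2.459, 0.003]
force: [-0.1, -0.3, 0.1]
grip_width: 0.554
gripper_force: 30.0
```

```bash
python3 -c "
from h import *
where();cgo(-1,-62,115)"
```

```text
tool in cradle mm [-151.4   29.2] z 124.9 closing deg 15.9 F [-0.1 -0.3  0.1] w mm 51.0 t 16.0
shift first mm [-128.9  119.6   10.4] then turn 0.2776 | q7 -0.19 t 16.0 tilt [-0.0006  0.0031]
```

>>> drive_tool(plan=[1,-0.0258,0.0239,0,0,1,-0.0258,0.0239,0,0,1,-0.0258,0.0239,0,0,1,-0.0258,0.0239,0,0,1,-0.0258,0.0239,0,0,1,0,0,0,0.0925,1,0,0,0,0.0925,1,0,0,0,0.0925])

```text
time: 16.68
ee_pos: [0.6539, -0.0216, 0.2914]
eef_rot: [-2.278, -2.159, 0.006]
force: [-0.2, 0.7, -1.7]
grip_width: 0.557
gripper_force: 29.9
```

>>> drive_tool(plan=[1,0,0,0,0,1,0,0,0,0])

```text
time: 16.85
ee_pos: [0.6538, -0.0206, 0.2927]
eef_rot: [-2.269, -2.17, 0.004]
force: [-0.4, -0.3, -1.9]
grip_width: 0.551
gripper_force: 30.0
```

```bash
python3 -c "
from h import *
where();cgo(-1,-62,39)"
```

```text
tool in cradle mm [ -2.1 -61.9] z 121.7 closing deg 0.19 F [-0.4 -0.3 -1.9] w mm 50.7 t 16.9
shift first mm [-0.   1.3 82.7] then turn 0.0034 | q7 -0.22 t 16.9 tilt [-0.0006 -0.0033]
```

>>> drive_tool(plan=[1,0,0.001,0.025,0.003,1,0,0,0.025,0,1,0,0,0.02,0,1,0,0,0.01,0,1,0,0,0.003,0,1,0,0,0,0,1,0,0,0,0])

```text
time: 17.43
ee_pos: [0.6558, -0.0207, 0.2125]
eef_rot: [2.275, 2.165, 0.002]
force: [0.6, -0.2, -1.9]
grip_width: 0.553
gripper_force: 30.0
```

```bash
python3 -c "
from h import *
where()"
```

```text
tool in cradle mm [  0.  -61.9] z 41.5 closing deg -0.1 F [ 0.6 -0.2 -1.9] w mm 50.9 t 17.4
```

>>> drive_tool(plan=[1,0,0,0.003,0,1,0.003,0,0,0,1,0.002,0,0,0,1,0.002,0,0,0,1,0.002,0,0,0,1,0,0,0,0,1,0,0,0,0])

```text
time: 18.02
ee_pos: [0.656, -0.0112, 0.2093]
eef_rot: [2.276, 2.165, 0.001]
force: [0.2, 1.0, 1.3]
grip_width: 0.55
gripper_force: 30.0
```

```bash
python3 -c "
from h import *
where()"
```

```text
tool in cradle mm [ -0.3 -52.5] z 38.3 closing deg -0.12 F [0.2 1.  1.3] w mm 50.6 t 18.0
```

Not touching yet, so a bit more.

>>> drive_tool(plan=[1,0.002,0,0,0,1,0.002,0,0,0,1,0,0,0,0,1,0,0,0,0])

```text
time: 18.35
ee_pos: [0.6563, -0.0096, 0.2093]
eef_rot: [2.277, 2.161, -0.002]
force: [-0.9, -5.9, 3.9]
grip_width: 0.554
gripper_force: 30.0
```

```bash
python3 -c "
from h import *
where()"
```

```text
tool in cradle mm [ -0.1 -50.9] z 38.3 closing deg -0.23 F [-0.9 -5.9  3.9] w mm 50.9 t 18.4
```

>>> drive_tool(plan=[-1,0,0,0,0,-1,0,0,0,0,-1,0,0,0,0,-1,0,0,0,0,-1,0,0,-0.035,0,-1,0,0,-0.04,0,-1,0,0,-0.04,0,-1,0,0,-0.04,0])

```text
time: 19.02
ee_pos: [0.6557, -0.0072, 0.3651]
eef_rot: [-2.275, -2.165, 0.0]
force: [0.6, 0.5, 0.5]
grip_width: 0.997
gripper_force: 0.0
```

>>> drive_tool(plan=[-1,0,0,-0.04,0,-1,0,0,-0.03,0,-1,0,0,0,0,-1,0,0,0,0])

```text
time: 19.35
ee_pos: [0.6562, -0.0072, 0.436]
eef_rot: [2.274, 2.163, 0.005]
force: [0.1, -0.7, -0.3]
grip_width: 0.998
gripper_force: 0.0
```

```bash
python3 - <<'E'
from h import *
where();go(.52,-.44,.25,0)
s=manip.state();im=manip.read_camera("wrist");cv2.imwrite("pics/w6.png",im); np.save("w6.npy",{k:s[k] for k in("eef_rot","ee_pos")},allow_pickle=True)
E
```

```text
tool in cradle mm [ -0.3 -48.5] z 265.0 closing deg -0.12 F [ 0.1 -0.7 -0.3] w mm 91.8 t 19.4
shift first mm [-439.1 -114.5   14.4] then turn -0.05 | q7 -0.2 t 19.4 tilt [0.0004 0.0043]
```

View pics/w6.png

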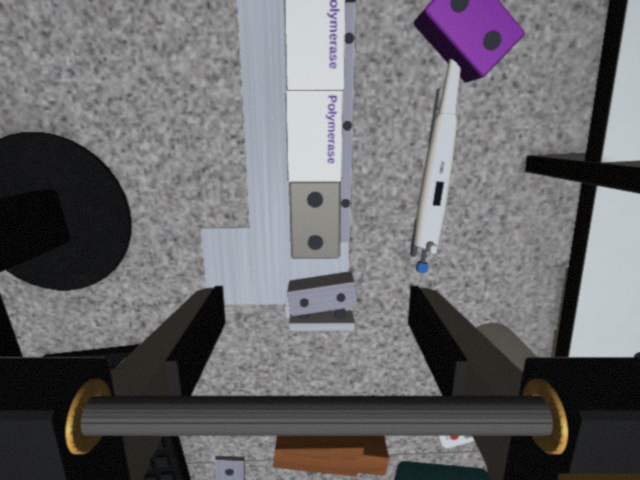

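The row is straight and tight: cartons at (315,40) and (314,135), spacer at (315,220). Now to the straightedge.

>>> drive_tool(plan=[-1,-0.0366,-0.0095,0,0,-1,-0.0366,-0.0095,0,0,-1,-0.0366,-0.0095,0,0,-1,-0.0366,-0.0095,0,0,-1,-0.0366,-0.0095,0,0,-1,-0.0366,-0.0095,0,0,-1,-0.0366,-0.0095,0,0,-1,-0.0366,-0.0095,0,0])

```text
time: 20.07
ee_pos: [0.5642, -0.2977, 0.4312]
eef_rot: [-2.274, -2.162, 0.002]
force: [0.2, -0.5, 0.4]
grip_width: 0.997
gripper_force: 0.0
```

>>> drive_tool(plan=[-1,-0.0366,-0.0095,0,0,-1,-0.0366,-0.0095,0,0,-1,-0.0366,-0.0095,0,0,-1,-0.0366,-0.0095,0,0,-1,0,0,0,-0.05,-1,0,0,0,0,-1,0,0,0,0,-1,0,0,0,0])

```text
time: 20.73
ee_pos: [0.5208, -0.439, 0.4323]
eef_rot: [-2.219, -2.221, -0.001]
force: [0.6, 0.5, 0.8]
grip_width: 0.997
gripper_force: 0.0
```

```bash
python3 - <<'E'
from h import *
s=manip.state();im=manip.read_camera("wrist");cv2.imwrite("pics/w7.png",im); np.save("w7.npy",{k:s[k] for k in("eef_rot","ee_pos")},allow_pickle=True)
print(s["ee_pos"])
E
```

```text
[ 0.52078836 -0.43899941  0.43233262]
```

View pics/w7.png

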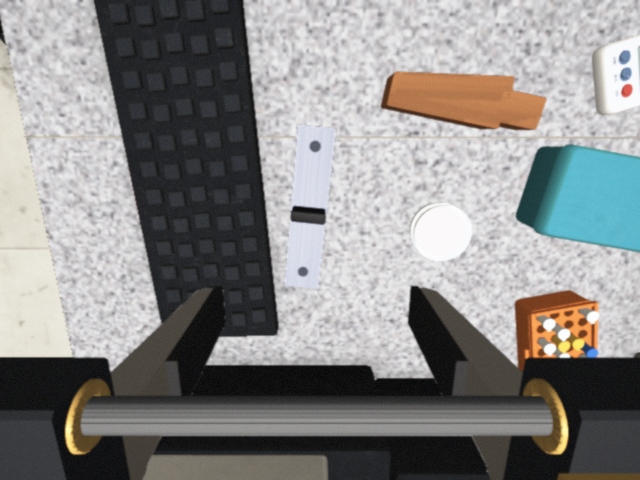

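Full straightedge at (310,207), fin at (308,215). Wedge at (465,100), thin end left and shank right. Dishes at (441,232).

```bash
python3 - <<'E'
from h import *
s=np.load("w7.npy",allow_pickle=True).item();C=cam("wrist",s);im=cv2.imread("pics/w7.png");h=cv2.cvtColor(im,40)
b=cv2.GaussianBlur(im,(3,3),0).astype(int); m=((b[...,0]-b[...,2]>8)|(b.max(2)<60)).astype(np.uint8)*255
k=np.zeros_like(m);k[120:295,280:340]=m[120:295,280:340];m=cv2.morphologyEx(k,cv2.MORPH_CLOSE,np.ones((5,5)))
print("SE");rect(C,m,.008)
d=(b.max(2)<50).astype(np.uint8)*255;print("fin top");rect(C,d,.036,(285,195,332,230))
w=cv2.inRange(h,(5,100,120),(20,255,255));c,p=rect(C,w,.04,(370,60,560,140),2)
print(p.tolist());print(np.round(plane(C,p,.04)[:,:2]*1000).tolist())
go(.52,-.393,.031,np.radians(90))
E
```

```text
SE
centre [ 511.1 -439.5] size [179.4  39.9] long axis deg 84.1
fin top
centre [ 511.8 -432.7] size [30.9  5. ] long axis deg -6.0
[[387, 101], [388, 105], [489, 127], [497, 127], [503, 122], [534, 128], [544, 98], [513, 91], [513, 77], [395, 72]]
[[586.0, -329.0], [587.0, -332.0], [683.0, -351.0], [691.0, -351.0], [696.0, -347.0], [726.0, -352.0], [731.0, -326.0], [701.0, -320.0], [699.0, -308.0], [592.0, -304.0]]
shift first mm [ 45.4  -0.7 230.9] then turn -1.5693 | q7 0.58 t 20.8 tilt [ 0.0018 -0.0008]
```

>>> drive_tool(plan=[-1,0,-0.009,0,0,-1,0,0,0,-0.1223,-1,0,0,0,-0.1223,-1,0,0,0,-0.1223,-1,0,0,0,-0.1223,-1,0,0,0,-0.1223,-1,0,0,0,-0.1223,-1,0,0,0,-0.1223])

```text
time: 21.45
ee_pos: [0.5109, -0.4397, 0.434]
eef_rot: [-1.089, -2.947, 0.001]
force: [-0.2, -0.6, -0.2]
grip_width: 0.999
gripper_force: 0.0
```

>>> drive_tool(plan=[-1,0,0,0.015,-0.1223,-1,0,0,0.015,-0.1223,-1,0,0,0.015,-0.1223,-1,0,0,0.015,-0.1223,-1,0,0,0.015,-0.1223,-1,0,0,0,0,-1,0,0,0,0])

```text
time: 22.03
ee_pos: [0.5107, -0.4401, 0.3584]
eef_rot: [-0.167, -3.136, -0.002]
force: [0.0, -0.1, 0.2]
grip_width: 1.004
gripper_force: 0.0
```

```bash
python3 - <<'E'
from h import *
go(.5111,-.4395,.030,np.radians(84.1))
E
```

```text
shift first mm [ -0.6   0.5 157.4] then turn -0.0036 | q7 1.9 t 22.0 tilt [0.0014 0.001 ]
```

>>> drive_tool(plan=[-1,0,0,0.035,0,-1,0,0,0.035,0,-1,0,0,0.035,0,-1,0,0,0.03,0,-1,0,0,0.02,0,-1,0,0,0,0,-1,0,0,0,0])

```text
time: 22.62
ee_pos: [0.5115, -0.4406, 0.2045]
eef_rot: [0.165, 3.137, -0.0]
force: [0.2, -0.4, 1.1]
grip_width: 0.998
gripper_force: 0.0
```

```bash
python3 - <<'E'
from h import *
go(.5111,-.4395,.030,np.radians(84.1));where()
E
```

```text
shift first mm [0.5 1.  3.5] then turn -0.0024 | q7 1.83 t 22.6 tilt [-0.     -0.0003]
tool in cradle mm [-124.1 -488.3] z 33.5 closing deg 86.71 F [ 0.2 -0.4  1.1] w mm 91.9 t 22.6
```

>>> drive_tool(plan=[1,0,0,0,0,1,0,0,0,0,1,0,0,0,0,1,0,0,0,0,1,0,0,0,0,1,0,0,0,0,1,0,0,0,0,1,0,0,0,0], force=50)

```text
time: 23.28
ee_pos: [0.5109, -0.4407, 0.2038]
eef_rot: [-0.163, -3.137, 0.0]
force: [0.9, -0.3, -0.5]
grip_width: 0.439
gripper_force: 0.0
```

>>> drive_tool(plan=[1,0,0,0,0,1,0,0,0,0,1,0,0,0,0,1,0,0,0,0,1,0,0,0,0,1,0,0,0,0,1,0,0,0,0,1,0,0,0,0], force=50)

```text
time: 23.95
ee_pos: [0.5111, -0.4403, 0.2038]
eef_rot: [-0.163, -3.137, -0.001]
force: [0.5, 1.4, 0.5]
grip_width: 0.123
gripper_force: 50.0
```

>>> drive_tool(plan=[1,0,0,-0.03,0,1,0,0,-0.03,0,1,0,0,-0.04,0,1,0,0,0,0,1,0,0,0,0])

```text
time: 24.37
ee_pos: [0.5113, -0.4413, 0.3058]
eef_rot: [0.163, 3.134, -0.005]
force: [-0.4, 0.8, -5.1]
grip_width: 0.121
gripper_force: 50.0
```

```bash
python3 - <<'E'
from h import *
where();cgo(-56,33,132,90)
E
```

```text
tool in cradle mm [-124.2 -489. ] z 134.8 closing deg 86.78 F [-0.4  0.8 -5.1] w mm 11.1 t 24.4
shift first mm [-38.8 525.    1.4] then turn -0.0562 | q7 1.88 t 24.4 tilt [-0.0033 -0.003 ]
```

>>> drive_tool(plan=[1,-0.0028,0.0375,0,0,1,-0.0028,0.0375,0,0,1,-0.0028,0.0375,0,0,1,-0.0028,0.0375,0,0,1,-0.0028,0.0375,0,0,1,-0.0028,0.0375,0,0,1,-0.0028,0.0375,0,0,1,-0.0028,0.0375,0,0])

```text
time: 25.03
ee_pos: [0.5632, -0.1432, 0.3013]
eef_rot: [-0.163, -3.133, -0.001]
force: [0.5, -0.3, -4.2]
grip_width: 0.122
gripper_force: 50.0
```

>>> drive_tool(plan=[1,-0.0028,0.0375,0,0,1,-0.0028,0.0375,0,0,1,-0.0028,0.0375,0,0,1,-0.0028,0.0375,0,0,1,-0.0028,0.0375,0,0,1,-0.0028,0.0375,0,-0.056,1,0,0,0,0,1,0,0,0,0])

```text
time: 25.7
ee_pos: [0.6033, 0.0805, 0.3014]
eef_rot: [-0.066, -3.137, -0.001]
force: [-0.7, -0.5, -4.7]
grip_width: 0.125
gripper_force: 50.0
```

```bash
python3 - <<'E'
from h import *
where();cgo(-56,33,37,90)
s=manip.state();im=manip.read_camera("wrist");cv2.imwrite("pics/w8.png",im); print(s["joint_positions"])
E
```

```text
tool in cradle mm [-57.4  36.6] z 130.4 closing deg -89.67 F [-0.7 -0.5 -4.7] w mm 11.5 t 25.7
shift first mm [-1.7 -3.6 93.4] then turn 0.0058 | q7 1.04 t 25.7 tilt [0.0041 0.0008]
[ 0.2091978   0.59070288 -0.53542724  1.75986284  0.36966325  0.89676529
  1.04166148]
```

View pics/w8.png

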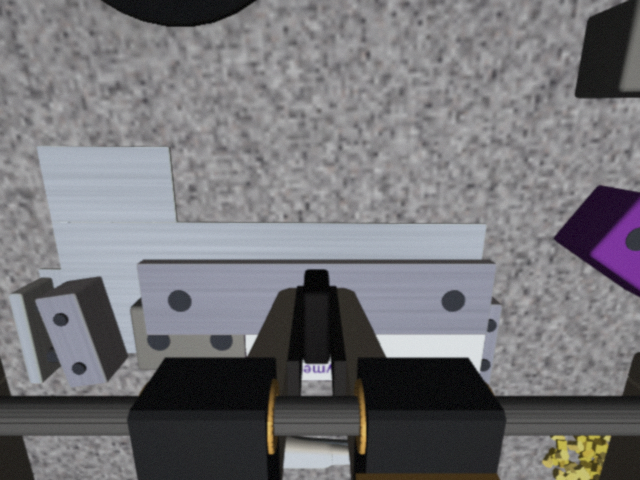

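The bar hangs level and parallel to the plate's front edge (bar edge at row 262 at both ends, plate edge at row 223).

```bash
python3 - <<'E'
from h import *
C=cam("wrist");z=(manip.state()["ee_pos"][2]-.171)-.0328+.008
for u in [(138,261),(494,261),(146,334)]:
    p=plane(C,u,z)[0,:2]; print(np.round(Q.T@(p-O)*1000,1))
where();cgo(-57,33,37,90)
E
```

```text
[-78.7 -54.8]
[-79.2 121.6]
[-38.1 -56. ]
tool in cradle mm [-57.   33.9] z 130.3 closing deg -89.88 F [ 0.2 -0.5 -5.1] w mm 11.9 t 25.8
shift first mm [-0.4 -0.8 93.3] then turn 0.002 | q7 1.04 t 25.8 tilt [ 0.0042 -0.0011]
```

>>> drive_tool(plan=[1,-0.005,0,0.025,0,1,0,0,0.025,0,1,0,0,0.02,0,1,0,0,0.015,0,1,0,0,0.004,0,1,0,0,0,0,1,0,0,0,0])

```text
time: 26.33
ee_pos: [0.6096, 0.0767, 0.2151]
eef_rot: [0.076, 3.14, -0.0]
force: [0.3, -0.6, -3.5]
grip_width: 0.13
gripper_force: 50.0
```

```bash
python3 - <<'E'
from h import *
where();cgo(-52,33,36.8,90)
E
```

```text
tool in cradle mm [-50.8  33.1] z 44.1 closing deg 89.97 F [ 0.3 -0.6 -3.5] w mm 11.9 t 26.3
shift first mm [ 1.2 -0.1  7.3] then turn -0.0006 | q7 0.98 t 26.3 tilt [-0.0004 -0.    ]
```

>>> drive_tool(plan=[1,0,0,0.004,0,1,0,0,0.003,0,1,0,0,0,0,1,0,0,0,0])

```text
time: 26.67
ee_pos: [0.6094, 0.0772, 0.2081]
eef_rot: [0.075, 3.14, -0.0]
force: [-0.4, 0.1, -4.4]
grip_width: 0.127
gripper_force: 50.0
```

```bash
python3 - <<'E'
from h import *
where()
E
```

```text
tool in cradle mm [-51.1  33.6] z 37.1 closing deg -89.98 F [-0.4  0.1 -4.4] w mm 11.7 t 26.7
```

>>> drive_tool(plan=[1,-0.003,0,0,0,1,-0.003,0,0,0,1,-0.002,0,0,0,1,-0.001,0,0,0,1,0,0,0,0,1,0,0,0,0])

```text
time: 27.17
ee_pos: [0.6169, 0.0771, 0.2078]
eef_rot: [-0.075, -3.136, 0.002]
force: [-8.4, -0.3, 3.5]
grip_width: 0.124
gripper_force: 50.0
```

```bash
python3 - <<'E'
from h import *
where()
E
```

```text
tool in cradle mm [-43.6  33.9] z 36.8 closing deg -89.98 F [-8.4 -0.3  3.5] w mm 11.4 t 27.2
```

>>> drive_tool(plan=[1,-0.001,0,0,0,1,-0.001,0,0,0,1,0,0,0,0,1,0,0,0,0])

```text
time: 27.5
ee_pos: [0.6177, 0.0773, 0.2079]
eef_rot: [-0.074, -3.132, 0.003]
force: [-12.7, -0.0, 7.6]
grip_width: 0.127
gripper_force: 50.0
```

```bash
python3 - <<'E'
from h import *
where()
E
```

```text
tool in cradle mm [-42.8  34.1] z 36.9 closing deg -89.97 F [-12.7  -0.    7.6] w mm 11.7 t 27.5
```

>>> drive_tool(plan=[-1,0,0,0,0,-1,0,0,0,0,-1,0,0,0,0,-1,0,0,0,0,-1,0,0,-0.03,0,-1,0,0,-0.04,0,-1,0,0,-0.04,0,-1,0,0,-0.04,0])

```text
time: 28.17
ee_pos: [0.6204, 0.0767, 0.3595]
eef_rot: [0.075, 3.141, 0.001]
force: [1.4, -0.9, 0.1]
grip_width: 0.686
gripper_force: 0.0
```

>>> drive_tool(plan=[-1,0,0,-0.04,0,-1,0,0,-0.03,0,-1,0,0,0,0,-1,0,0,0,0,-1,0,0,0,0])

```text
time: 28.58
ee_pos: [0.6202, 0.0764, 0.4272]
eef_rot: [-0.075, -3.14, 0.001]
force: [-0.6, 1.3, -0.2]
grip_width: 1.0
gripper_force: 0.0
```

```bash
python3 - <<'E'
from h import *
s=manip.state();im=manip.read_camera("wrist");cv2.imwrite("pics/w9.png",im);np.save("w9.npy",{k:s[k] for k in("eef_rot","ee_pos")},allow_pickle=True)
where();go(.7135,-.336,.2,np.radians(80)); print(s["joint_positions"])
E
```

```text
tool in cradle mm [-40.4  33.2] z 255.4 closing deg -90.0 F [-0.3 -0.4 -0.3] w mm 91.7 t 28.6
shift first mm [-113.2 -407.4   55.4] then turn 0.1266 | q7 1.12 t 28.6 tilt [ 0.002  -0.0006]
[ 0.25152678  0.47945918 -0.58619628  1.6148655   0.28573018  1.13467406
  1.11824025]
```

View pics/w9.png

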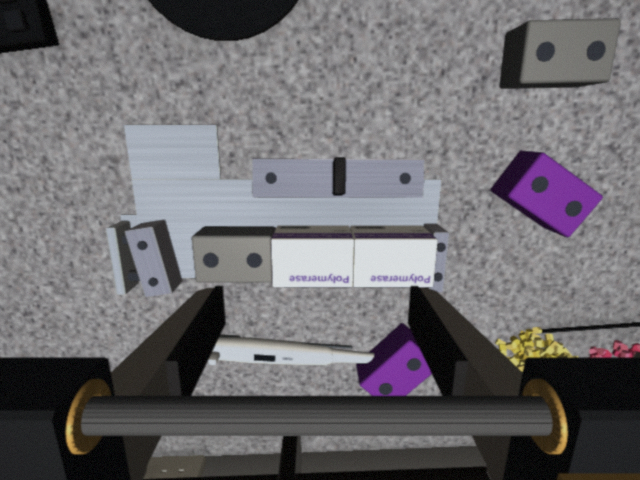

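The straightedge has been knocked back: it now lies at (338,177), clear of the row fronts at row 228. The row itself is fine. Re-measure and redo.

```bash
python3 - <<'E'
from h import *
s=np.load("w9.npy",allow_pickle=True).item();C=cam("wrist",s);im=cv2.imread("pics/w9.png")
g=cv2.cvtColor(im,6)
q=cv2.cornerSubPix(g,np.float32([(252,158),(423,160),(423,197),(252,195)]).reshape(-1,1,2),(4,4),(-1,-1),(3,40,.01)).reshape(-1,2)
P=plane(C,q,.010)[:,:2];L=(P-O)@Q*1000;print(np.round(q,1).tolist(),np.round(L,1).tolist(),L.mean(0))
d=(im.max(2)<45).astype(np.uint8)*255
k=np.zeros_like(d);k[150:205,325:355]=d[150:205,325:355]
x,y,w,h=cv2.boundingRect(k);f=plane(C,(x+w/2,y+h/2),.038)[0,:2];print((x,y,w,h),Q.T@(f-O)*1000)
c=L.mean(0);e=L[1]-L[0];a=np.degrees(np.arctan2(e[1],e[0]));print("bar dir",a)
cgo(c[0],c[1],36,a)
E
```

```text
[[248.10000610351562, 156.6999969482422], [424.79998779296875, 161.1999969482422], [422.79998779296875, 195.89999389648438], [254.10000610351562, 197.5]] [[-98.4, -37.5], [-94.0, 145.2], [-57.9, 146.2], [-56.1, -33.2]] [-76.59020804  55.17630712]
(333, 158, 12, 37) [-81.3489344   55.07198939]
bar dir 88.59625900087084
shift first mm [ 35.8  22.1 219.4] then turn 0.0245 | q7 1.12 t 28.6 tilt [ 0.002  -0.0006]
```

>>> drive_tool(plan=[-1,0.0178,0.011,0,0.012,-1,0.0178,0.011,0,0,-1,0,0,0.035,0,-1,0,0,0.04,0,-1,0,0,0.04,0,-1,0,0,0.035,0,-1,0,0,0.03,0,-1,0,0,0.02,0])

```text
time: 29.3
ee_pos: [0.584, 0.1, 0.2226]
eef_rot: [-0.093, -3.133, 0.002]
force: [0.4, -0.8, -0.1]
grip_width: 0.998
gripper_force: 0.0
```

>>> drive_tool(plan=[-1,0,0,0.015,0,-1,0,0,0,0,-1,0,0,0,0])

```text
time: 29.55
ee_pos: [0.5852, 0.1006, 0.2109]
eef_rot: [-0.093, -3.136, 0.001]
force: [-0.2, 0.4, -0.2]
grip_width: 0.997
gripper_force: 0.0
```

```bash
python3 - <<'E'
from h import *
where();cgo(-76.6,55.2,35,89.3)
E
```

```text
tool in cradle mm [-76.4  55.8] z 39.9 closing deg 89.35 F [-0.2  0.4 -0.2] w mm 91.7 t 29.6
shift first mm [ 0.2 -0.6  4.9] then turn 0.0009 | q7 0.91 t 29.6 tilt [ 0.0041 -0.0005]
```

Grip lightly (12 N), so the bar can pivot as it slides back onto the plate.

>>> drive_tool(plan=[1,0,0,0.004,0,1,0,0,0,0,1,0,0,0,0,1,0,0,0,0,1,0,0,0,0,1,0,0,0,0,1,0,0,0,0,1,0,0,0,0], force=12)

```text
time: 30.22
ee_pos: [0.586, 0.1005, 0.209]
eef_rot: [0.094, 3.14, -0.0]
force: [-0.7, -0.3, 0.1]
grip_width: 0.443
gripper_force: 0.0
```

>>> drive_tool(plan=[1,0,0,0,0,1,0,0,0,0,1,0,0,0,0,1,0,0,0,0,1,0,0,0,0,1,0,0,0,0,1,0,0,0,0])

```text
time: 30.8
ee_pos: [0.5859, 0.1005, 0.2087]
eef_rot: [-0.093, -3.14, 0.0]
force: [-0.3, -0.9, -1.1]
grip_width: 0.133
gripper_force: 12.0
```

```bash
python3 - <<'E'
from h import *
where()
s=manip.state();im=manip.read_camera("wrist");cv2.imwrite("pics/w10.png",im);np.save("w10.npy",{k:s[k] for k in("eef_rot","ee_pos")},allow_pickle=True)
E
```

```text
tool in cradle mm [-75.7  55.8] z 37.7 closing deg 89.34 F [-0.3 -0.9 -1.1] w mm 12.2 t 30.8
```

>>> drive_tool(plan=[1,-0.004,-0.004,0,-0.0115,1,-0.004,-0.004,0,0,1,-0.004,-0.004,0,0,1,-0.004,-0.004,0,0,1,-0.004,-0.004,0,0,1,-0.004,0,0,0,1,0,0,0,0,1,0,0,0,0])

```text
time: 31.52
ee_pos: [0.6091, 0.0789, 0.2085]
eef_rot: [-0.076, -3.141, 0.001]
force: [-0.7, -0.6, -0.1]
grip_width: 0.124
gripper_force: 12.0
```

```bash
python3 - <<'E'
from h import *
where()
s=manip.state();im=manip.read_camera("wrist");cv2.imwrite("pics/w11.png",im);np.save("w11.npy",{k:s[k] for k in("eef_rot","ee_pos")},allow_pickle=True)
E
```

```text
tool in cradle mm [-51.5  35.3] z 37.5 closing deg 89.96 F [-0.7 -0.6 -0.1] w mm 11.4 t 31.5
```

View pics/w11.png

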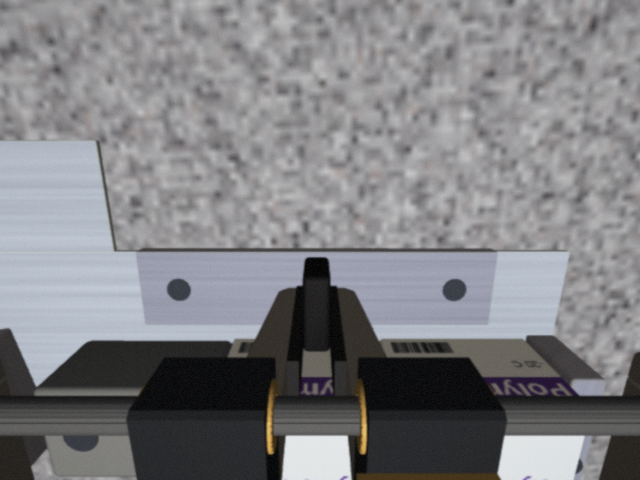

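The bar is flat on the plate, its edge at row 250 along the plate's front edge and a small gap to the row (rows 325-340). Push it home.

>>> drive_tool(plan=[1,0,0,0,0,1,0,0,0,0,1,-0.003,0,0,0,1,-0.003,0,0,0,1,-0.002,0,0,0,1,-0.001,0,0,0,1,0,0,0,0,1,0,0,0,0], force=40)

```text
time: 32.23
ee_pos: [0.6182, 0.0789, 0.2087]
eef_rot: [0.076, 3.14, 0.0]
force: [0.3, 0.0, -3.9]
grip_width: 0.127
gripper_force: 40.0
```

```bash
python3 - <<'E'
from h import *
where()
E
```

```text
tool in cradle mm [-42.3  35.7] z 37.7 closing deg 89.98 F [ 0.3  0.  -3.9] w mm 11.7 t 32.2
```

>>> drive_tool(plan=[1,-0.002,0,0.001,0,1,-0.002,0,0,0,1,-0.001,0,0,0,1,0,0,0,0,1,0,0,0,0])

```text
time: 32.65
ee_pos: [0.6216, 0.0792, 0.2082]
eef_rot: [-0.075, -3.136, 0.002]
force: [-6.7, -1.0, 6.9]
grip_width: 0.131
gripper_force: 40.0
```

```bash
python3 - <<'E'
from h import *
where()
E
```

```text
tool in cradle mm [-39.   36.2] z 37.2 closing deg -89.99 F [-6.7 -1.   6.9] w mm 12.0 t 32.6
```

>>> drive_tool(plan=[1,-0.001,0,0,0,1,-0.001,0,0,0,1,0,0,0,0,1,0,0,0,0])

```text
time: 32.98
ee_pos: [0.6232, 0.0793, 0.2082]
eef_rot: [-0.075, -3.135, 0.002]
force: [-8.4, -1.6, 7.9]
grip_width: 0.122
gripper_force: 40.0
```

>>> drive_tool(plan=[-1,0,0,0,0,-1,0,0,0,0,-1,0,0,0,0,-1,0,0,0,0,-1,0,0,0,0,-1,0,0,-0.03,0,-1,0,0,-0.04,0,-1,0,0,-0.04,0])

```text
time: 33.65
ee_pos: [0.6246, 0.0786, 0.318]
eef_rot: [-0.075, -3.138, -0.0]
force: [1.6, -0.1, 0.2]
grip_width: 0.686
gripper_force: 0.0
```

>>> drive_tool(plan=[-1,0,0,-0.04,0,-1,0,0,-0.04,0,-1,0,0,-0.03,0,-1,0,0,0,0,-1,0,0,0,0,-1,0,0,0,0])

```text
time: 34.15
ee_pos: [0.6246, 0.0783, 0.427]
eef_rot: [-0.076, -3.14, 0.001]
force: [-0.2, -0.1, 0.4]
grip_width: 0.999
gripper_force: 0.0
```

```bash
cat > chk.py <<'E'
from h import *
s=manip.state();im=manip.read_camera("wrist");cv2.imwrite("pics/chk.png",im);C=cam("wrist",s)
b=cv2.GaussianBlur(im,(3,3),0).astype(int)
# sample the fronts: cradle-frame profile rectified at bar-top height z=12 mm
xs=np.arange(-95,-5,.5)
for y in (-25,0,15,60,80,110):
    P=np.c_[(O+np.c_[xs/1000,np.full(len(xs),y/1000)]@Q.T),np.full(len(xs),.012)]
    uv=proj(C,P).astype(np.float32); g=cv2.remap(im,uv[None,:,0],uv[None,:,1],1)[0].astype(int).sum(1)
    d=np.diff(cv2.GaussianBlur(g.astype(np.float32)[:,None],(1,5),0)[:,0]);i=np.argsort(-abs(d))[:8]
    print(y,sorted([(float(xs[k]),int(d[k])) for k in i]))
where()
E
python3 chk.py; python3 -c "
from h import *
go(.7135,-.336,.2,np.radians(80))"
```

```text
-25 [(-66.5, -37), (-66.0, -37), (-26.0, -42), (-25.5, -55), (-25.0, -59), (-24.5, -52), (-24.0, -39), (-15.0, 37)]
0 [(-25.5, -52), (-25.0, -49), (-13.5, 58), (-13.0, 79), (-12.5, 87), (-12.0, 83), (-11.5, 65), (-11.0, 43)]
15 [(-25.5, -50), (-25.0, -48), (-13.5, 55), (-13.0, 77), (-12.5, 89), (-12.0, 89), (-11.5, 70), (-11.0, 42)]
60 [(-25.5, -30), (-25.0, -30), (-13.5, 53), (-13.0, 75), (-12.5, 84), (-12.0, 81), (-11.5, 65), (-11.0, 43)]
80 [(-25.5, -50), (-25.0, -49), (-13.5, 60), (-13.0, 81), (-12.5, 88), (-12.0, 82), (-11.5, 65), (-11.0, 43)]
110 [(-49.0, -35), (-48.5, -36), (-13.5, 58), (-13.0, 77), (-12.5, 84), (-12.0, 80), (-11.5, 65), (-11.0, 42)]
tool in cradle mm [-36.   35.4] z 255.2 closing deg 89.98 F [ 0.2 -0.8 -0.1] w mm 91.8 t 34.2
shift first mm [-109.  -409.4   55.2] then turn 0.1262 | q7 1.11 t 34.2 tilt [ 0.0024 -0.0008]
```

View pics/chk.png

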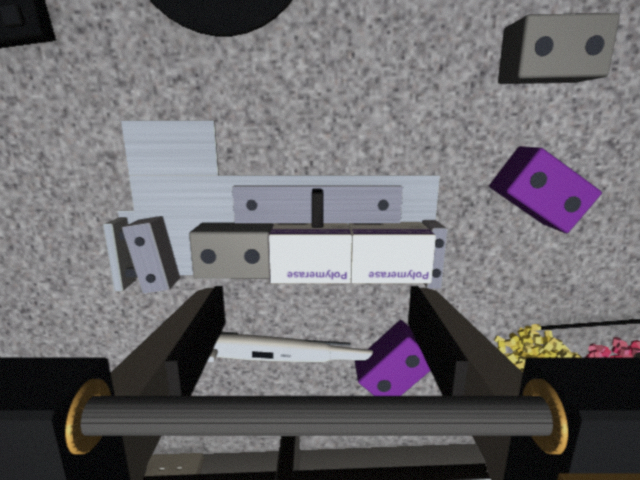

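The straightedge is flush: its edge sits at x = -25 mm at every y sampled. Now the wedge.

>>> drive_tool(plan=[-1,-0.0099,-0.0372,0,0,-1,-0.0099,-0.0372,0,0,-1,-0.0099,-0.0372,0,0,-1,-0.0099,-0.0372,0,0,-1,-0.0099,-0.0372,0,0,-1,-0.0099,-0.0372,0,0,-1,-0.0099,-0.0372,0,0,-1,-0.0099,-0.0372,0,0])

```text
time: 34.87
ee_pos: [0.6895, -0.2245, 0.4253]
eef_rot: [-0.076, -3.137, -0.001]
force: [-0.5, -0.0, -0.2]
grip_width: 1.0
gripper_force: 0.0
```

>>> drive_tool(plan=[-1,-0.0099,-0.0372,0,0,-1,-0.0099,-0.0372,0,0,-1,-0.0099,-0.0372,0,0,-1,0,0,0,0.12,-1,0,0,0,0,-1,0,0,0,0])

```text
time: 35.37
ee_pos: [0.714, -0.3348, 0.4251]
eef_rot: [-0.259, -3.128, -0.003]
force: [-0.4, 0.7, -0.5]
grip_width: 0.997
gripper_force: 0.0
```

```bash
cat > wd.py <<'E'
from h import *
s=manip.state();im=manip.read_camera("wrist");cv2.imwrite("pics/wd.png",im);np.save("wd.npy",{k:s[k] for k in("eef_rot","ee_pos")},allow_pickle=True)
C=cam("wrist",s);h=cv2.cvtColor(im,40)
w=cv2.inRange(h,(5,100,120),(20,255,255));c,p=rect(C,w,.04,None,2)
print(p.tolist());print(np.round(plane(C,p,.04)[:,:2]*1000).tolist())
t=cv2.inRange(h,(85,80,90),(100,255,255));c,p=rect(C,t,.04,None,4);print("teal top now",p.tolist(),np.round(plane(C,p,.05)[:,:2]*1000).tolist())
im=cv2.imread("pics/w7.png");C=cam("wrist",np.load("w7.npy",allow_pickle=True).item());h=cv2.cvtColor(im,40)
t=cv2.inRange(h,(85,80,90),(100,255,255));c,p=rect(C,t,.04,None,4);print("teal w7",p.tolist(),np.round(plane(C,p,.05)[:,:2]*1000).tolist())
go(.7135,-.336,.025,np.radians(79.7))
E
python3 wd.py
```

```text
[[308, 83], [311, 91], [308, 95], [310, 98], [307, 99], [309, 106], [307, 109], [305, 103], [300, 105], [307, 109], [307, 114], [304, 115], [303, 110], [300, 116], [305, 118], [298, 118], [296, 121], [296, 133], [299, 136], [297, 152], [301, 155], [297, 156], [298, 164], [295, 170], [295, 200], [304, 200], [301, 211], [301, 235], [327, 236], [329, 205], [341, 201], [327, 83]]
[[589.0, -321.0], [596.0, -320.0], [599.0, -323.0], [601.0, -321.0], [602.0, -324.0], [608.0, -324.0], [610.0, -326.0], [605.0, -327.0], [606.0, -331.0], [610.0, -326.0], [614.0, -327.0], [615.0, -329.0], [610.0, -330.0], [615.0, -333.0], [618.0, -329.0], [617.0, -335.0], [619.0, -338.0], [629.0, -339.0], [632.0, -337.0], [646.0, -342.0], [650.0, -338.0], [650.0, -342.0], [657.0, -343.0], [663.0, -347.0], [691.0, -352.0], [692.0, -343.0], [703.0, -348.0], [727.0, -352.0], [732.0, -326.0], [701.0, -320.0], [699.0, -307.0], [591.0, -304.0]]
teal top now [[207, 266], [205, 287], [223, 286], [226, 319], [211, 354], [214, 377], [289, 379], [289, 269]] [[741.0, -450.0], [762.0, -458.0], [764.0, -439.0], [801.0, -445.0], [840.0, -471.0], [868.0, -474.0], [884.0, -393.0], [757.0, -369.0]]
teal w7 [[562, 147], [536, 231], [639, 251], [639, 157]] [[749.0, -369.0], [739.0, -450.0], [847.0, -470.0], [824.0, -378.0]]
shift first mm [-2.0e-01 -2.7e+00  2.3e+02] then turn 0.0163 | q7 1.62 t 35.4 tilt [0.0025 0.0017]
```

>>> drive_tool(plan=[-0.3,0,-0.001,0.03,0.0163,-0.3,0,0,0.04,0,-0.3,0,0,0.04,0,-0.3,0,0,0.035,0,-0.3,0,0,0.03,0,-0.3,0,0,0.02,0,-0.3,0,0,0,0,-0.3,0,0,0,0])

```text
time: 36.08
ee_pos: [0.7138, -0.3344, 0.2319]
eef_rot: [-0.284, -3.127, -0.003]
force: [0.7, -0.1, 1.1]
grip_width: 0.651
gripper_force: 0.0
```

```bash
python3 -c "
from h import *
go(.7145,-.3362,.025,np.radians(79.7));where()"
```

```text
shift first mm [-1.  -1.7 35.9] then turn -0.0011 | q7 1.55 t 36.1 tilt [0.0023 0.0014]
tool in cradle mm [  73.  -372.6] z 60.9 closing deg 82.39 F [ 0.7 -0.1  1.1] w mm 59.9 t 36.1
```

>>> drive_tool(plan=[-0.3,-0.001,-0.0015,0.018,0,-0.3,0,0,0.017,0,-0.3,0,0,0,0,1,0,0,0,0,1,0,0,0,0,1,0,0,0,0,1,0,0,0,0,1,0,0,0,0], force=50)

```text
time: 36.75
ee_pos: [0.7149, -0.3378, 0.1989]
eef_rot: [0.289, 3.127, 0.0]
force: [-0.7, -0.7, 1.5]
grip_width: 0.318
gripper_force: 49.8
```

>>> drive_tool(plan=[1,0,0,0,0,1,0,0,0,0,1,0,0,0,0])

```text
time: 37.0
ee_pos: [0.7149, -0.3378, 0.1989]
eef_rot: [0.289, 3.127, -0.0]
force: [0.4, 1.2, 5.1]
grip_width: 0.325
gripper_force: 49.8
```

```bash
python3 -c "
from h import *
where()"
```

```text
tool in cradle mm [  74.2 -375.9] z 27.9 closing deg 82.18 F [0.4 1.2 5.1] w mm 29.9 t 37.0
```

Shank held (29.9 mm). Lift, pull back toward the robot, then make the half turn.

>>> drive_tool(plan=[1,0,0,-0.03,0,1,0,0,-0.035,0,1,0,0,-0.035,0,1,0,0,-0.03,0,1,0.036,0,0,0,1,0.036,0,0,0,1,0.036,0,0,0,1,0.036,0,0,0])

```text
time: 37.67
ee_pos: [0.5707, -0.3114, 0.3271]
eef_rot: [-0.29, -3.127, 0.001]
force: [-0.0, -0.1, -1.3]
grip_width: 0.322
gripper_force: 49.8
```

>>> drive_tool(plan=[1,0,0,0,0,1,0,0,0,0.1204,1,0,0,0,0.1204,1,0,0,0,0.1204,1,0,0,0,0.1204,1,0,0,0,0.1204,1,0,0,0,0.1204,1,0,0,0,0.1204])

```text
time: 38.33
ee_pos: [0.5727, -0.3118, 0.3272]
eef_rot: [-1.551, -2.731, 0.001]
force: [-0.1, 0.8, -1.4]
grip_width: 0.323
gripper_force: 49.8
```

>>> drive_tool(plan=[1,0,0,0,0.1204,1,0,0,0,0.1204,1,0,0,0,0.1204,1,0,0,0,0.1204,1,0,0,0,0.1204,1,0,0,0,0.1204,1,0,0,0,0.1204,1,0,0,0,0.1204])

```text
time: 39.0
ee_pos: [0.5727, -0.3117, 0.3272]
eef_rot: [-2.64, -1.702, 0.002]
force: [-0.2, -0.7, -1.2]
grip_width: 0.328
gripper_force: 49.8
```

>>> drive_tool(plan=[1,0,0,0,0.1204,1,0,0,0,0.1204,1,0,0,0,0.1204,1,0,0,0,0.1204,1,0,0,0,0.1204,1,0,0,0,0.1204,1,0,0,0,0.1204,1,0,0,0,0.1204])

```text
time: 39.67
ee_pos: [0.5727, -0.3115, 0.3271]
eef_rot: [-3.128, -0.286, 0.003]
force: [0.2, 0.2, -0.5]
grip_width: 0.325
gripper_force: 49.8
```

```bash
python3 -c "
from h import *
where();cgo(-176,-116,130,90);print(manip.state()['joint_positions'])"
```

```text
tool in cradle mm [ -69.  -356.5] z 156.1 closing deg -76.81 F [ 0.2  0.2 -0.5] w mm 29.9 t 39.7
shift first mm [ -49.2 -258.5   26.3] then turn 0.2302 | q7 -0.85 t 39.7 tilt [-0.0016 -0.0004]
[ 0.32131721  0.55206808  0.173778    1.67009541 -0.11250187  0.93073493
 -0.85138139]
```

>>> drive_tool(plan=[1,-0.007,-0.0369,0,0,1,-0.007,-0.0369,0,0,1,-0.007,-0.0369,0,0,1,-0.007,-0.0369,0,0,1,-0.007,-0.0369,0,0,1,-0.007,-0.0369,0,0,1,-0.007,-0.0369,0,0,1,0,0,0,0.115])

```text
time: 40.33
ee_pos: [0.474, -0.0605, 0.3271]
eef_rot: [-3.135, -0.128, 0.007]
force: [0.0, 0.9, -2.3]
grip_width: 0.319
gripper_force: 49.8
```

>>> drive_tool(plan=[1,0,0,0.02,0.115,1,0,0,0,0,1,0,0,0,0,1,0,0,0,0])

```text
time: 40.67
ee_pos: [0.4767, -0.0673, 0.3079]
eef_rot: [3.141, -0.063, -0.001]
force: [1.4, -0.1, -0.6]
grip_width: 0.323
gripper_force: 49.8
```

```bash
python3 - <<'E'
from h import *
where();cgo(-176,-116,33,90);print(manip.state()['joint_positions'])
s=manip.state();im=manip.read_camera("wrist");cv2.imwrite("pics/w12.png",im);C=cam("wrist",s)
h=cv2.cvtColor(im,40);w=cv2.inRange(h,(5,100,120),(20,255,255));c,p=rect(C,w,.04,None,3)
z=s["ee_pos"][2]-.171-.0279+.04
print(p.tolist());P=plane(C,p,z)[:,:2];print(np.round((P-O)@Q*1000).tolist())
E
```

```text
tool in cradle mm [-176.7 -117.1] z 136.9 closing deg -89.54 F [ 1.4 -0.1 -0.6] w mm 29.7 t 40.7
shift first mm [  0.7  -1.2 103.9] then turn 0.0081 | q7 -1.47 t 40.7 tilt [-0.0006  0.0004]
[-0.06127633  0.32097256  0.15470354  2.09693881 -0.07244363  0.72911248
 -1.47094387]
[[258, 0], [266, 291], [282, 295], [283, 365], [293, 370], [344, 370], [349, 364], [352, 299], [380, 292], [350, 1]]
[[-54.0, -98.0], [-156.0, -97.0], [-158.0, -103.0], [-190.0, -103.0], [-193.0, -107.0], [-193.0, -129.0], [-190.0, -131.0], [-159.0, -132.0], [-156.0, -143.0], [-54.0, -127.0]]
```

View pics/w12.png

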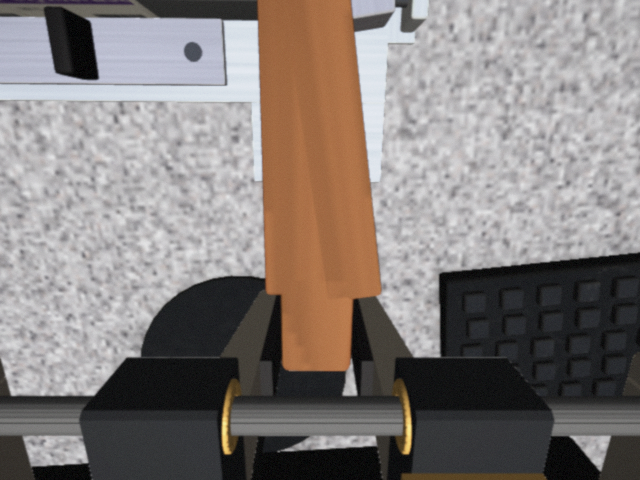

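The wedge is held true: straight face at y = -97.5 mm on the row side, body rear at x = -157 mm. Shift on a little, lower onto the tongue and slide in.

>>> drive_tool(plan=[1,0.0215,0,0,0.008,1,0,0,0.03,0,1,0,0,0.03,0,1,0,0,0.02,0,1,0,0,0.015,0,1,0,0,0,0,1,0,0,0,0])

```text
time: 41.3
ee_pos: [0.4982, -0.0684, 0.2127]
eef_rot: [3.141, -0.079, -0.002]
force: [-0.7, -0.5, -0.9]
grip_width: 0.323
gripper_force: 49.8
```

```bash
python3 - <<'E'
from h import *
where()
E
```

```text
tool in cradle mm [-155.2 -117.1] z 41.7 closing deg 89.88 F [-0.7 -0.5 -0.9] w mm 29.7 t 41.3
```

>>> drive_tool(plan=[1,0,0,0.005,0,1,0,0,0.003,0,1,0,0,0,0,1,0.01,0,0,0,1,0.01,0,0,0,1,0.01,0,0,0,1,0,0,0,0,1,0,0,0,0])

```text
time: 41.97
ee_pos: [0.5289, -0.0692, 0.2048]
eef_rot: [3.141, -0.078, 0.001]
force: [-0.4, 1.0, -0.8]
grip_width: 0.323
gripper_force: 49.8
```

```bash
python3 - <<'E'
from h import *
where()
E
```

```text
tool in cradle mm [-124.5 -116.5] z 33.8 closing deg 89.91 F [-0.4  1.  -0.8] w mm 29.8 t 42.0
```

>>> drive_tool(plan=[1,0,0,0.0015,0,1,0.006,0,0,0,1,0.006,0,0,0,1,0.005,0,0,0,1,0.004,0,0,0,1,0,0,0,0,1,0,0,0,0])

```text
time: 42.55
ee_pos: [0.5495, -0.0698, 0.2031]
eef_rot: [-3.14, 0.077, -0.002]
force: [0.5, 3.5, -3.4]
grip_width: 0.324
gripper_force: 49.8
```

```bash
python3 - <<'E'
from h import *
where()
E
```

```text
tool in cradle mm [-103.8 -116.1] z 32.1 closing deg 89.95 F [ 0.5  3.5 -3.4] w mm 29.8 t 42.5
```

>>> drive_tool(plan=[1,0,-0.001,0,0,1,0.002,-0.001,0,0,1,0.003,0,0,0,1,0.003,0,0,0,1,0,0,0,0,1,0,0,0,0])

```text
time: 43.05
ee_pos: [0.5572, -0.0687, 0.2032]
eef_rot: [-3.141, 0.078, -0.0]
force: [-0.5, 4.9, -3.2]
grip_width: 0.325
gripper_force: 49.8
```

```bash
python3 - <<'E'
from h import *
where()
E
```

```text
tool in cradle mm [ -96.2 -114.6] z 32.2 closing deg 89.89 F [-0.5  4.9 -3.2] w mm 29.9 t 43.0
```

>>> drive_tool(plan=[1,0.002,-0.0005,0,0,1,0.002,-0.0005,0,0,1,0.002,0,0,0,1,0.002,0,0,0,1,0,0,0,0,1,0,0,0,0])

```text
time: 43.55
ee_pos: [0.5653, -0.0681, 0.2032]
eef_rot: [-3.141, 0.078, -0.001]
force: [-1.6, 3.4, -2.5]
grip_width: 0.326
gripper_force: 49.8
```

```bash
python3 - <<'E'
from h import *
where()
E
```

```text
tool in cradle mm [ -88.1 -113.6] z 32.2 closing deg 89.89 F [-1.6  3.4 -2.5] w mm 30.0 t 43.5
```

>>> drive_tool(plan=[1,0.002,-0.0003,0,0,1,0.002,-0.0003,0,0,1,0.002,0,0,0,1,0.002,0,0,0,1,0,0,0,0,1,0,0,0,0])

```text
time: 44.05
ee_pos: [0.5729, -0.0679, 0.2031]
eef_rot: [-3.141, 0.078, 0.002]
force: [-2.8, 4.6, -2.9]
grip_width: 0.324
gripper_force: 49.8
```

```bash
python3 - <<'E'
from h import *
where()
E
```

```text
tool in cradle mm [ -80.5 -113.1] z 32.1 closing deg 89.89 F [-2.8  4.6 -2.9] w mm 29.8 t 44.0
```

>>> drive_tool(plan=[1,0,-0.001,0,0,1,0,-0.001,0,0,1,0,0,0,0,1,0,0,0,0])

```text
time: 44.38
ee_pos: [0.5729, -0.0672, 0.2031]
eef_rot: [3.139, -0.081, -0.001]
force: [-3.5, -0.2, -3.3]
grip_width: 0.323
gripper_force: 49.8
```

```bash
python3 - <<'E'
from h import *
where()
E
```

```text
tool in cradle mm [ -80.6 -112.4] z 32.1 closing deg 89.8 F [-3.5 -0.2 -3.3] w mm 29.7 t 44.4
```

The wedge now bears on the row. Drive it home until the push is about 15 N.

>>> drive_tool(plan=[1,0.002,0,0,0,1,0.002,0,0,0,1,0.002,0,0,0,1,0,0,0,0,1,0,0,0,0])

```text
time: 44.8
ee_pos: [0.5769, -0.0676, 0.2029]
eef_rot: [3.14, -0.081, -0.011]
force: [-12.7, -1.2, 4.8]
grip_width: 0.325
gripper_force: 49.9
```

```bash
cat > st.py <<'E'
from h import *
where()
C=cam("scene");im=manip.read_camera("scene");cv2.imwrite("pics/sc.png",im)
E
python3 st.py
```

```text
tool in cradle mm [ -76.5 -112.6] z 31.9 closing deg 89.78 F [-12.7  -1.2   4.8] w mm 29.9 t 44.8
```

>>> drive_tool(plan=[1,0.0015,0,0,0,1,0.0015,0,0,0,1,0,0,0,0,1,0,0,0,0])

```text
time: 45.18
ee_pos: [0.5794, -0.0678, 0.2029]
eef_rot: [3.14, -0.081, -0.013]
force: [-14.6, -1.9, 5.2]
grip_width: 0.322
gripper_force: 50.0
```

```bash
python3 - <<'E'
from h import *
where()
E
```

```text
tool in cradle mm [ -74.1 -112.7] z 31.9 closing deg 89.78 F [-14.6  -1.9   5.2] w mm 29.6 t 45.2
```

>>> drive_tool(plan=[-0.2,0,0,0,0,-0.2,0,0,0,0,-0.2,0,0,0,0,-0.2,0,0,0,0,-0.2,0,0,-0.03,0,-0.2,0,0,-0.04,0,-0.2,0,0,-0.04,0,-0.2,0,0,-0.04,0])

```text
time: 45.85
ee_pos: [0.5824, -0.0665, 0.3552]
eef_rot: [3.14, -0.079, 0.002]
force: [0.1, 0.2, 0.2]
grip_width: 0.6
gripper_force: 0.0
```

>>> drive_tool(plan=[-0.2,0,0,-0.04,0,-0.2,-0.02,0,-0.03,0,-0.2,-0.02,0,0,0,-0.2,0,0,0,0,-0.2,0,0,0,0,-0.2,0,0,0,0])

```text
time: 46.35
ee_pos: [0.5428, -0.0643, 0.4229]
eef_rot: [3.141, -0.079, 0.001]
force: [0.3, -0.0, -0.1]
grip_width: 0.601
gripper_force: 0.0
```

```bash
cat > fin.py <<'E'
from h import *
s=manip.state();im=manip.read_camera("wrist");cv2.imwrite("pics/fin.png",im);C=cam("wrist",s);h=cv2.cvtColor(im,40);where()
w=cv2.inRange(h,(5,100,120),(20,255,255));c,p=rect(C,w,.044,None,3);print("wedge",np.round((plane(C,p,.044)[:,:2]-O)@Q*1000).tolist())
def prof(axis,fix,r,z):
    for f in fix:
        t=np.arange(*r,.5);L=np.c_[t,np.full(len(t),f)] if axis==0 else np.c_[np.full(len(t),f),t]
        uv=proj(C,np.c_[O+L/1000@Q.T,np.full(len(t),z)]).astype(np.float32);g=cv2.remap(im,uv[None,:,0],uv[None,:,1],1)[0].astype(np.float32).sum(1)
        d=np.diff(cv2.GaussianBlur(g[:,None],(1,5),0)[:,0]);k=[i for i in range(1,len(d)-1) if abs(d[i])>20 and abs(d[i])>=max(abs(d[i-1]),abs(d[i+1]))]
        print(f,[(float(t[i]),int(d[i])) for i in k])
print("bar edges x at y:");prof(0,(-40,-20,10,60),(-90,-10),.012)
print("stop top edges y at x:");prof(1,(-15,0,15),(-175,-85),.040)
E
python3 fin.py
```

```text
tool in cradle mm [-110.7 -111. ] z 251.5 closing deg 89.88 F [-0.6  1.4 -0.5] w mm 55.0 t 46.4
wedge [[51.0, -95.0], [-56.0, -94.0], [-58.0, -100.0], [-90.0, -99.0], [-92.0, -126.0], [-59.0, -127.0], [-53.0, -138.0], [49.0, -122.0]]
bar edges x at y:
-40 [(-48.0, -25), (-42.0, 23), (-25.0, -57), (-22.5, 41)]
-20 [(-74.0, 29), (-25.0, -59), (-22.5, 37)]
10 [(-73.5, 27), (-26.0, -22), (-24.0, 67)]
60 [(-73.5, 22), (-66.0, -21), (-26.0, -36), (-23.5, 86)]
stop top edges y at x:
-15 [(-172.0, -83), (-163.5, 61), (-152.5, -58), (-144.0, 61), (-133.5, -46), (-91.0, 51)]
0 [(-172.0, -82), (-167.0, 80), (-131.5, -60), (-91.0, 52)]
15 [(-172.0, -76), (-171.5, -76), (-167.5, 88), (-129.5, -44), (-91.5, 51)]
```

```bash
sed -e 's/^s=manip.state.*$/s=np.load("w6.npy",allow_pickle=True).item();im=cv2.imread("pics\/w6.png");C=cam("wrist",s);h=cv2.cvtColor(im,40)/' -e '/^w=cv2/d' -e '/^print("bar/d' fin.py > f6.py; python3 f6.py
```

```text
stop top edges y at x:
-15 [(-170.5, -52), (-160.0, 42), (-150.5, -39), (-141.5, 43), (-130.0, -53), (-117.5, 61), (-95.0, -37)]
0 [(-170.5, -51), (-158.0, 40), (-128.0, -54), (-115.0, 58), (-95.0, -36)]
15 [(-170.5, -51), (-155.5, 39), (-125.5, -50), (-112.5, 61), (-95.0, -34)]
```

```bash
python3 -c "
from cell import manip
print(manip.sign_off())"
```

```text
the job is handed in; nothing more can be done
None
```

I handed the job in with both cartons and one grey spacer in the row, the straightedge flush against the fronts, and the wedge holding the slanted stop pressed back by about 2–3.5 mm (camera estimate); the sign-off gave no verdict.

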